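# Lock a hand cart's drawbar with a linchpin

## Robot

A 6-joint arm with a two-finger parallel gripper is mounted at the origin on the work surface. World frame = base frame: x ahead of the robot, y to its left, z up, the work surface at z = 0. Lengths are in mm, angles in rad, forces in N, time in s.
With the tool pointing down it reaches from about 350 to 975 mm from the base axis. Payload 7.1 kg.
Tool frame: the origin (TCP) lies at the centre of the arm's flange, where the gripper is bolted on; the fingertips stand 182 mm ahead of it and the grasp point (between the pads) lies 163 mm ahead of it; x points along the fingers, y is the direction in which the jaws open and shut, and the axes are right-handed (so a half turn about x gives the same grasp; the last joint's range is limited). The gripper opens to 88 mm and grips with 3 to 60 N. Pads are 20 mm wide; open, the fingers measure 115 mm over their backs; the gripper's body (75 mm by 178 mm) begins 61 mm behind the grasp point.
Start: joints at [-1.317, 0.423, 1.63, -0, 1.089, -0.019], TCP at [168.412, -601.867, 404.675] pointing down, gripper open.
Joint ranges: [-3, 3], [-0.9, 2.11], [0.09, 2.58], [-1.31, 4.45], [0.11, 2.69], [-2.54, 2.54]. Speed limits (rad/s): [2.39, 2.39, 3.01, 3.14, 3.14, 3.14].

## Interface

Orientations are given as a rotation vector (axis times angle).
In Python, from workcell import readout, viewer, workorder, models gives the robot as it stands. The module is installed in compiled form; this text tells all that it offers.
- The arm moves only by the tool apply_moves, never from a script. Its argument "commands" is a list that holds one entry, the list of rows, each a list of 4 numbers: the shift along the world's x, y, z in m, then the turn about the world's z in rad. A call has 1 to 8 rows; each row is the pose to reach, as a shift and turn from the pose commanded when the call began; what a row does not reach only later rows make up. A row lasts 1/8 s, in which the tool goes at most 62.5 mm and 10.7 degrees, less where a joint would pass 70% of its speed; a pose out of reach is approached as far as the arm can. A call with a gripper value outside its range is refused whole. "gripper" is the finger opening in m, from 0 to 0.0878, set as the call begins (left out, the last holds). The fingers move at their own pace and stop on an object; the grip force is fixed at half the most. Time passes only in rows, so rows that repeat a pose let the fingers close. It gives the time, the measured TCP pose, the force and the opening at its end, in the units of the state.
- readout.get_obs(): the state, without advancing time (a new reading comes with each control period).
- viewer.get_image(name): name is "scene" or "top" or "wrist"; returns a dict with "color" (420x560x3 uint8, red, green, blue), "vertical_fov" (degrees; the focal length in pixels is half the picture's height over the tangent of half this angle, whatever the lens; pixels are square), "cx", "cy" (the principal point, pixels), "rvec" (rotation vector, rad) and "tvec" (3), from world to camera coordinates, as OpenCV has them. Camera axes: x right, y down, z forward; pixel columns grow to the right and rows downward; lengths in mm; the calibration is good to about 2 mm. A picture is of the moment at which its call begins. There is no depth.
- workorder.close_job(): hands the job in, once; it reports no verdict.
Trained networks look in the newest picture that a camera, given by its name, has taken for a name from the list of things; names that differ only in an ending like _2 or _b are one class to them, and where a whole thing is asked for, a point or a joint stands for the part that bears it (a point fixed in the world has none). Each returns a list of dicts, best first, with "conf" (0 to 1); they miss things now and then, are a little off and sometimes report something else, mostly with a low value. They report only what shows in the picture. A call takes as long as a camera call.
- models.search_frame(camera, label): "position" ([x, y, z] in mm, in world coordinates, good to about 4 mm: the middle of the surface that is visible of it).
- models.place_of(camera, label): "position" ([x, y, z] in mm, in world coordinates, good to about 4 mm: a listed point, or the origin of a listed thing).
The state is a dict: "t": time; "qpos": joint angles; "qvel": joint speeds; "joint_torque": joint torques, N m; "ee_pos": TCP position; "orientation": TCP orientation; "ft_force": force on the tool from outside, world axes, zero at the start; "moment": the same for the moment, N m; "width": finger opening in mm.
Only numpy, scipy, OpenCV 4.12 (cv2) and the standard library are available. Lean on these libraries where they do the work, as an engineer would, in place of code of your own. Each camera call takes 0.05 s, during which the arm holds its last target.

## Task

The hand cart's drawbar is held only by a pivot pin that can still slide out. Take the linchpin out of the wooden block and work it down through the cross hole near the end of the pivot pin until its collar sits fully home, with its ring on the outer side, then swing the ring over the end of the pivot pin until it snaps shut against the linchpin's tip, and let go. Do it by feel and without forcing or hammering: the pivot pin may have slid a little in its lugs, so the hole is not exactly where you expect it. Leave the spare pins in the block and the goods around it where they are.

Things in the scene. Friction and masses are not known exactly. Their poses are not given: they have to be found in the camera images.
- linchpin: Steel linchpin upright in one of the block's holes. Origin: on its axis at the underside of its collar (16 mm wide, 3 mm thick), which sits on the block's top now and on the pivot pin's flat when home. +z up to the head, +x the side to which the ring swings. Shank 10 mm in diameter, 39 mm long below the origin, tip bevelled to 8 mm over the last 1.5 mm. 60 to 110 g.
- pin_head (a point): Middle of the linchpin's head, 13 mm above its origin; same axes. The head is 14 mm along x, 16 mm along y and spans 3 to 23 mm above the origin. Grip it across x, near its top: the ring stands up between the fingers in the y-z plane and bars a grip across y.
- ring (a joint): Angle of the linchpin's ring about its hinge, along the linchpin's y, 9 mm above its origin. 0: standing straight up (start); grows as it swings to +x; 1.57: level; 2.98: shut, hanging along the pin with its far side against the tip. Sprung over centre: up to about 1.75 it pushes back up (about 3 N at the far side), past that it snaps shut by itself.
- ring_far (a point): Middle of the ring's far side, 44 mm from the hinge, so 53 mm above the linchpin's origin while the ring stands up. Flat ring of brass-coloured 4 mm wire, 48 mm outer and 40 mm inner diameter. It turns with the linchpin, which can spin in its hole, and rubs hard on fingertips: follow its arc when pushing it, or it jams.
- hole_mid (a point): Point fixed on the cart, at the top flat of the pivot pin's end, 130 mm above the turf: the nominal middle of the cross hole's mouth. x along the pivot pin to its free end, y to the cart, z up. The pivot pin may have slid (stiffly, 20 N) in its lugs: the real hole lies on this x line, anywhere from 7 mm behind (-x) to 9 mm beyond (+x) this point.
- pivot_axis (a point): Point on the pivot pin's axis, 10 mm below hole_mid, same axes. Pivot pin: steel, 25 mm in diameter, with level flats 20 mm apart on its end. Cross hole: vertical, right through, 11.2 mm in diameter, its middle 13.5 mm from the free end. On the -x side a washer's face stands 16.5 mm from this point; the green lug behind it reaches 18 mm above this point.
- pin_block: Fixed beech block 60 x 200 x 50 mm with three holes of 13 mm in a row along its y axis, 65 mm apart, each holding one pin. Origin at the middle of its underside.
- spare_bolt: Plain dark spare pin with a flat round head of 22 mm diameter and 9 mm height, standing in the block: a bystander. Origin on its axis at the block's top.
- spare_knob: Spare pin with a red knob of 24 mm diameter, 27 mm high above the block, standing in the block: a bystander. Origin on its axis at the block's top.
- cheese_tub: White cheese tub with a cream lid, 98 mm diameter, 57 mm high: a bystander. Origin under its middle.
- clay_pot: Grey clay pot with lid, 108 mm diameter, 71 mm high: a bystander. Origin under its middle.
- honey_jar: Amber jar with a red lid, 58 mm diameter, 76 mm high: a bystander. Origin under its middle.
- cart: Green four-wheeled hand cart, fixed: slatted deck 420 x 620 mm loaded with crates and cheese, drawbar hitch at its front. Origin on the turf straight below hole_mid, same axes. The deck begins 150 mm to +y, 200 mm above the turf, its load 240 mm to +y; the drawbar, 44 mm to -x, slopes down to the turf towards -y.

How it is judged (in metres and radians):
On the way, in this order (a step that is already met when the one before it is completed fails the run):
1. the linchpin stands fully home in the cross hole, its collar within 3 mm of the flat (z of linchpin in the frame of hole_mid between -0.003 and 0.003 m and x of linchpin in the frame of hole_mid between -0.009 and 0.011 m and y of linchpin in the frame of hole_mid between -0.003 and 0.003 m and angle between linchpin's own z axis and vertical below 0.12 rad), for 0.2 s.
2. the ring has been swung over the pivot pin's end and is shut (all of step 1 and value of joint ring above 2.85 rad and x of ring_far in the frame of hole_mid above -0.005 m and z of ring_far in the frame of hole_mid below -0.028 m), for 0.2 s.
At the end, for the whole second after the job is handed in: the linchpin stands in the pivot pin's cross hole, collar within 3 mm of the flat and upright within 0.12 rad, and its ring is shut (above 2.85 rad) round the pivot pin's outer end, its far side below the pivot pin; linchpin at rest and released (all of step 2 and linear speed of linchpin below 0.02 m/s and angular speed of linchpin below 0.3 rad/s); the robot touches nothing.
It fails at once if the linchpin or its ring is forced against the cart (over 40 N) (contact force between linchpin and cart above 40 N).
It fails at once if the ring is bent by the fingers (over 20 N) (contact force between the fingers and ring above 20 N).
It fails at once if the gripper or arm presses on the cart (over 20 N) (contact force between any of the fingers, the arm and cart above 20 N).
It fails at once if a spare pin is disturbed (moved over 15 mm) (distance of any of spare_bolt, spare_knob from where it was at the start of the episode above 0.015 m).
It fails at once if the cheese tub, clay pot or honey jar is disturbed (moved over 15 mm) (distance of any of cheese_tub, clay_pot, honey_jar from where it was at the start of the episode above 0.015 m).
It also fails if it takes over 72 s, if anything falls off the work surface, if the arm or the gripper's body presses on something with over 40 N, if the wrist force passes 120 N, or if a joint passes its speed limit or range.

## Working session

There is one attempt and no reset: what is moved stays moved. The work goes in short steps, Python scripts to look and compute and a tool call to move; the robot and the scene stay as the last step left them, time stands still between calls to the robot, and variables do not carry over. Pictures are saved under pics/ and viewed, and the job is handed in when it is done.

Besides the shell and the picture viewer there is one more tool, called after "Call:" as name([rows], argument=value, ...), one row to a line, values as JSON. apply_moves: Moves the arm, as the interface text tells. Its arguments: {"type":"object","properties":{"commands":{"type":"array","items":{"type":"array","items":{"type":"array","items":{"type":"number"}}}},"gripper":{"type":"number"}},"required":["commands"]}

```bash
mkdir -p pics
cat > h.py <<'E'
import numpy as np, cv2
from workcell import readout, viewer, workorder, models
def cam(n):
    im=viewer.get_image(n); c=np.asarray(im["color"])
    f=c.shape[0]/2/np.tan(np.radians(im["vertical_fov"])/2)
    K=np.array([[f,0,im["cx"]],[0,f,im["cy"]],[0,0,1]])
    R=cv2.Rodrigues(np.array(im["rvec"],float))[0]; t=np.array(im["tvec"],float)
    return c,K,R,t
def save(c,fn): cv2.imwrite(fn,cv2.cvtColor(np.ascontiguousarray(c),cv2.COLOR_RGB2BGR))
def proj(K,R,t,P):
    p=(R@np.array(P,float).reshape(-1,3).T).T+t; q=(K@p.T).T; return q[:,:2]/q[:,2:]
def ray_z(K,R,t,uv,z):
    d=R.T@np.linalg.inv(K)@np.array([uv[0],uv[1],1.]); o=-R.T@t
    return o+d*(z-o[2])/d[2]
def tri(obs):
    A=np.zeros((3,3));b=np.zeros(3)
    for K,R,t,uv in obs:
        d=R.T@np.linalg.inv(K)@np.array([uv[0],uv[1],1.]);d/=np.linalg.norm(d);o=-R.T@t
        M=np.eye(3)-np.outer(d,d);A+=M;b+=M@o
    return np.linalg.solve(A,b)
E
python3 - <<'E'
from h import *
o=readout.get_obs(); print(o)
for n in ["scene","top","wrist"]:
    c,K,R,t=cam(n); save(c,f"pics/{n}0.png"); print(n,K[0,0],K[:2,2],-R.T@t, R[2])
    for l in ["linchpin","pin_head","ring_far","hole_mid","pivot_axis","pin_block","spare_bolt","spare_knob","cheese_tub","clay_pot","honey_jar","cart"]:
        print(n,l,[(np.round(r["position"],0).tolist(),round(r["conf"],2)) for r in models.place_of(n,l)[:2]])
E
```

```text
{'t': 0.0, 'qpos': array([-1.31699448e+00,  4.23840099e-01,  1.63066244e+00,  1.11672068e-05,
        1.08856876e+00, -1.90035467e-02]), 'qvel': array([ 6.16426106e-04,  2.96855639e-03, -1.71523262e-03,  3.99296920e-04,
        8.62993349e-04,  2.55445924e-05]), 'joint_torque': array([ 1.78363363e-03, -5.44622540e+01, -2.73664999e+01,  6.45091245e-02,
        2.27958325e-02, -1.20456925e-04]), 'ee_pos': array([ 168.35385186, -601.62436305,  403.91277281]), 'orientation': array([ 2.0759604 ,  0.28649382, -2.07630276]), 'ft_force': array([ 0.13809809, -0.54164757,  0.29164936]), 'moment': array([ 0.02494025,  0.0073521 , -0.02602169]), 'width': 87.88582790472103}
scene 540.8146898379398 [269.6026567  209.36010448] [ 961.65337793 -817.49226028  881.75489399] [-0.3238233   0.63816266 -0.698489  ]
scene linchpin [([458.0, -231.0, 53.0], 0.7), ([459.0, 113.0, -4.0], 0.37)]
scene pin_head [([458.0, -227.0, 63.0], 0.59)]
scene ring_far [([460.0, -228.0, 102.0], 0.48)]
scene hole_mid [([594.0, -17.0, 133.0], 0.94)]
scene pivot_axis [([592.0, -20.0, 123.0], 0.6)]
scene pin_block [([458.0, -226
[... 714 characters left out ...]
)]
top pin_block [([457.0, -228.0, 1.0], 0.58), ([459.0, -228.0, 64.0], 0.4)]
top spare_bolt [([462.0, -165.0, 51.0], 0.54)]
top spare_knob [([455.0, -292.0, 51.0], 0.71)]
top cheese_tub [([763.0, -207.0, 2.0], 0.98)]
top clay_pot [([458.0, 112.0, 1.0], 0.8)]
top honey_jar [([468.0, -58.0, -2.0], 0.69)]
top cart [([594.0, -17.0, 1.0], 0.82)]
wrist 347.42380185036393 [280.10076551 203.48905878] [ 231.30634353 -584.08507703  384.30381445] [-0.23210177 -0.06495822 -0.97052007]
wrist linchpin []
wrist pin_head []
wrist ring_far []
wrist hole_mid []
wrist pivot_axis []
wrist pin_block []
wrist spare_bolt []
wrist spare_knob []
wrist cheese_tub []
wrist clay_pot []
wrist honey_jar []
wrist cart []
```

View pics/scene0.png

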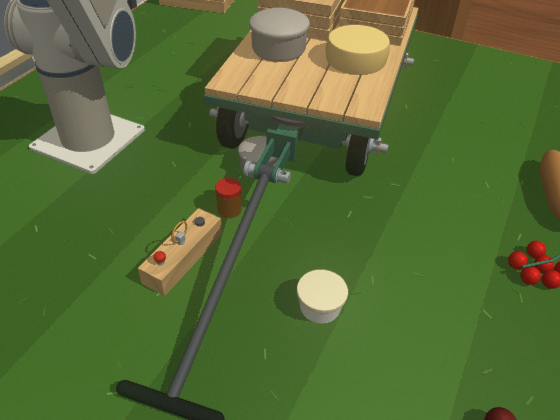

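View pics/top0.png

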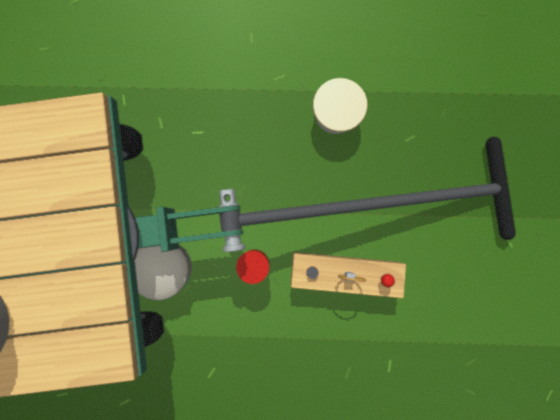

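Run:
```python
from h import *
for n,box in [("scene",(170,230,130,130)),("scene",(290,170,130,90)),("top",(180,240,90,120)),("top",(250,110,100,80))]:
    c,K,R,t=cam(n); x,y,w,h=box; s=min(800/w,600/h)
    save(cv2.resize(c[y:y+h,x:x+w],None,fx=s,fy=s,interpolation=cv2.INTER_CUBIC),f"pics/crop_{n}_{x}.png"); print(n,x,y,s)
```

```text
scene 170 230 4.615384615384615
scene 290 170 6.153846153846154
top 180 240 5.0
top 250 110 7.5
```

Run:
```python
from h import *
for n,box in [("scene",(130,200,100,90)),("scene",(230,125,80,60)),("top",(280,240,140,70)),("top",(195,170,80,60))]:
    c,K,R,t=cam(n); x,y,w,h=box; s=min(800/w,600/h)
    save(cv2.resize(c[y:y+h,x:x+w],None,fx=s,fy=s,interpolation=cv2.INTER_CUBIC),f"pics/c2_{n}_{x}.png"); print(n,x,y,s)
    print(proj(K,R,t,[[593,-17,132],[594,-17,0],[459,-229,50],[459,-229,103],[456,-290,50],[463,-164,50]]).round(1).tolist())
```

```text
scene 130 200 6.666666666666667
[[285.7, 172.7], [284.4, 216.6], [181.3, 242.0], [178.5, 224.2], [162.8, 261.5], [200.0, 222.8]]
scene 230 125 10.0
[[285.7, 172.7], [284.4, 216.6], [181.3, 242.0], [178.5, 224.2], [162.8, 261.5], [200.0, 222.8]]
top 280 240 5.714285714285714
[[226.3, 193.9], [235.1, 199.3], [348.3, 275.2], [354.2, 279.1], [382.6, 277.8], [311.9, 272.0]]
top 195 170 10.0
[[226.3, 193.9], [235.1, 199.3], [348.3, 275.2], [354.2, 279.1], [382.6, 277.8], [311.9, 272.0]]
```

View pics/c2_scene_130.png

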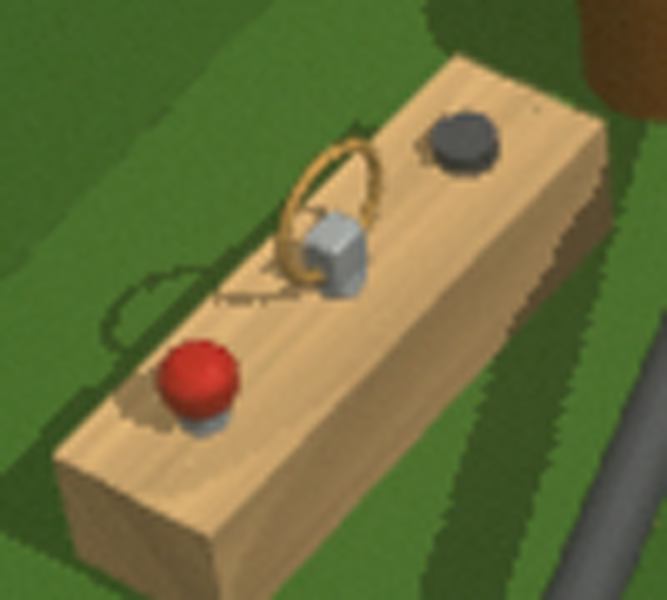

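View pics/c2_scene_230.png

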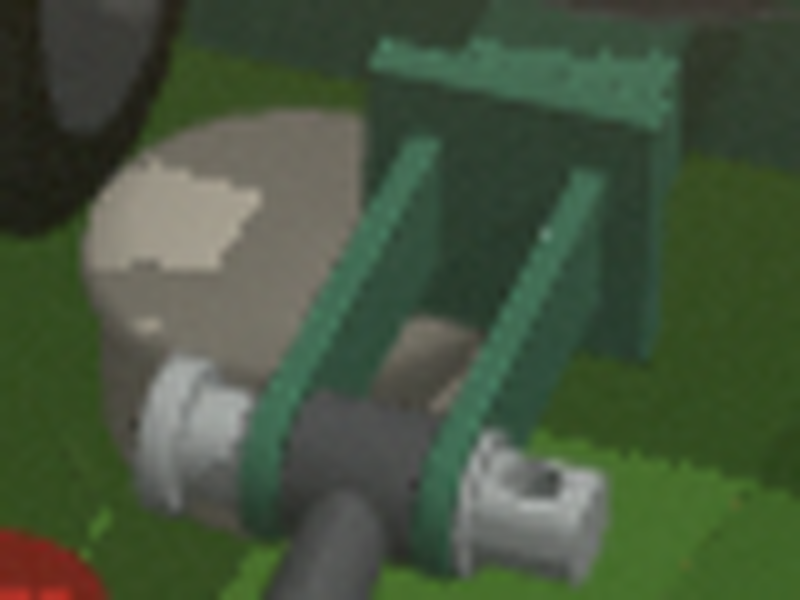

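View pics/c2_top_280.png

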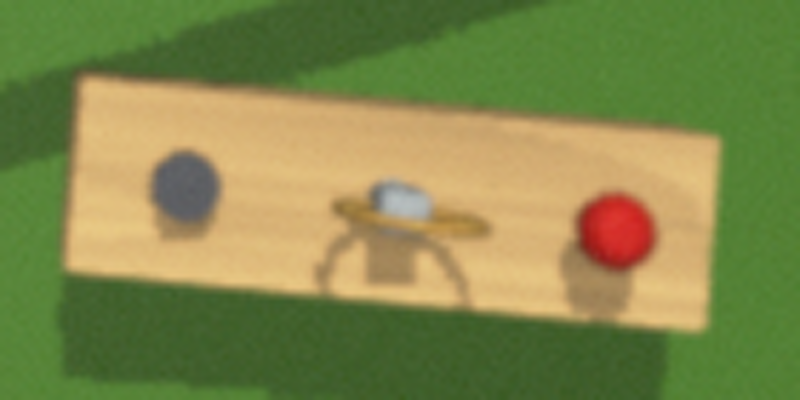

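View pics/c2_top_195.png

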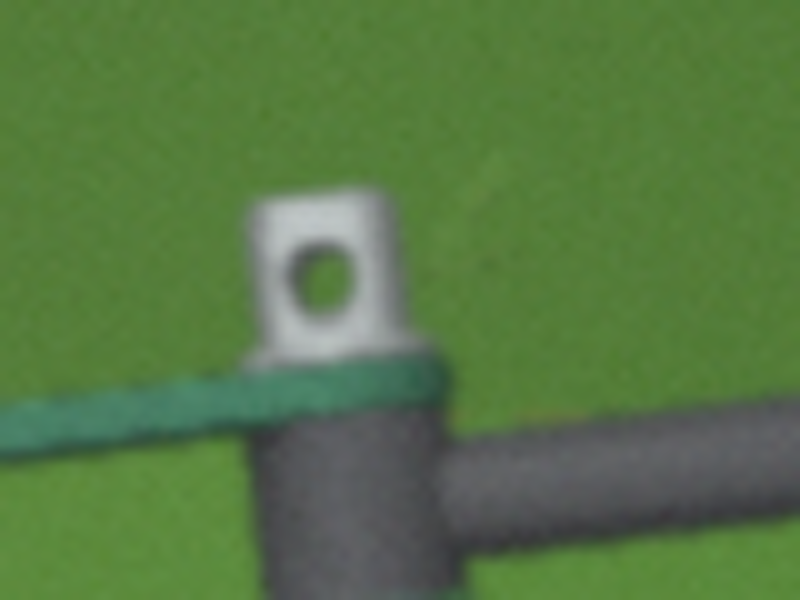

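Run:
```python
from h import *
o=readout.get_obs(); Rt=cv2.Rodrigues(o["orientation"])[0]; print("tool",Rt.round(3).tolist())
n="top"; c,K,R,t=cam(n); print("img right/down in world",R[0].round(3),R[1].round(3))
f=lambda x,y,s,u,v:(x+u/s,y+v/s)
for q in [(80,75),(720,135),(705,330),(65,272)]: print("block",ray_z(K,R,t,f(280,240,5.714,*q),50).round(1))
for q in [(335,205),(490,228)]: print("ring",ray_z(K,R,t,f(280,240,5.714,*q),81).round(1))
for q in [(250,205),(268,350),(385,190),(408,340),(250,360),(438,350)]: print("pivot",ray_z(K,R,t,f(195,170,10,*q),122).round(1))
print("hole",ray_z(K,R,t,(227.2,198),130), "end",ray_z(K,R,t,(195+31.8,188.8),130))
a=(K,R,t,(227.2,198))
c,K,R,t=cam("scene"); print("img right/down in world",R[0].round(3),R[1].round(3))
b=(K,R,t,(283.5,172.8)); print("hole scene",ray_z(*b[:3],b[3],130), "tri",tri([a,b]))
```

```text
tool [[0.0, 0.269, -0.963], [0.0, -0.963, -0.269], [-1.0, 0.0, -0.0]]
img right/down in world [ 0.024 -1.    -0.019] [-0.999 -0.023 -0.047]
block [ 495.9 -131.2   50. ]
block [ 482.2 -331.3   50. ]
block [ 421.7 -327.1   50. ]
block [ 434.3 -127.8   50. ]
ring [ 461.  -206.8   81. ]
ring [ 455.4 -253.1   81. ]
pivot [599.1  -5.2 122. ]
pivot [575.5  -8.9 122. ]
pivot [602.1 -27.2 122. ]
pivot [577.7 -31.7 122. ]
pivot [573.8  -6.  122. ]
pivot [576.1 -36.6 122. ]
hole [586.5403156 -18.410493  130.       ] end [601.37486496 -17.33352123 130.        ]
img right/down in world [0.888 0.46  0.009] [ 0.327 -0.617 -0.716]
hole scene [587.90205718 -17.35550685 130.        ] tri [587.26306214 -17.96401193 130.04972399]
```

Call:
apply_moves([
  [[0.29, 0.373, -0.08, 1.176], [0.29, 0.373, -0.08, 1.176], [0.29, 0.373, -0.08, 1.176], [0.29, 0.373, -0.08, 1.176], [0.29, 0.373, -0.08, 1.176], [0.29, 0.373, -0.08, 1.176], [0.29, 0.373, -0.08, 1.176], [0.29, 0.373, -0.08, 1.176]],
])

```text
t: 3.45
ee_pos: [459.7, -226.7, 324.5]
orientation: [1.297, 1.15, -1.297]
ft_force: [0.5, -0.2, 0.6]
width: 87.5
```

Call:
apply_moves([
  [[0, 0, 0, 0], [0, 0, 0, 0], [0, 0, 0, 0], [0, 0, 0, 0]],
])

```text
t: 3.95
ee_pos: [457.9, -229.8, 324.9]
orientation: [1.3, 1.148, -1.3]
ft_force: [0.7, 1.0, 0.2]
width: 88.0
```

Run:
```python
from h import *
o=readout.get_obs(); print(o["t"],o["ee_pos"],o["qpos"],o["ft_force"]); Rt=cv2.Rodrigues(o["orientation"])[0]; print("tool",Rt.round(3).tolist())
c,K,R,t=cam("wrist"); save(c,"pics/w1.png")
print(proj(K,R,t,[[459,-229,50],[459,-229,73],[459,-229,103]]))
for l in ["linchpin","pin_head","ring_far"]: print(l,[(np.round(r["position"],1).tolist(),round(r["conf"],2)) for r in models.place_of("wrist",l)[:2]])
```

```text
3.95 [ 457.90128421 -229.77903403  324.89847278] [-4.88314199e-01  3.74495045e-01  1.93544156e+00 -5.10383987e-05
  8.31324177e-01 -3.64529909e-01] [0.66054611 0.95332371 0.17243449]
tool [[0.0, 0.992, -0.123], [-0.0, -0.123, -0.992], [-1.0, 0.0, 0.0]]
[[281.47077255 205.17000955]
 [281.58802091 213.34136245]
 [281.77821398 226.59642897]]
linchpin [([457.0, -227.9, 45.7], 0.85)]
pin_head [([456.5, -231.0, 64.9], 0.93)]
ring_far [([456.3, -224.6, 102.7], 0.58), ([462.7, -163.0, 49.3], 0.55)]
```

View pics/w1.png

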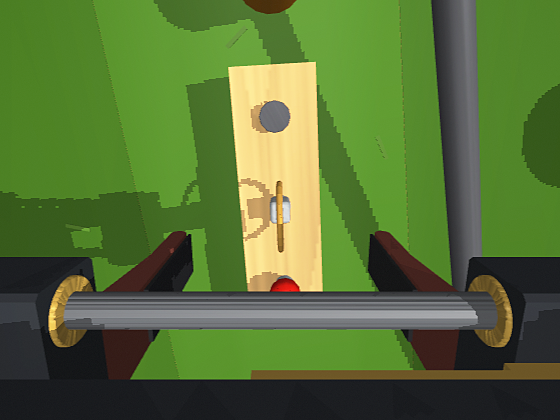

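Run:
```python
from h import *
c,K,R,t=cam("wrist")
x,y,w,h=230,165,100,100
save(cv2.resize(c[y:y+h,x:x+w],None,fx=6,fy=6,interpolation=cv2.INTER_CUBIC),f"pics/w1c.png")
```

```text
(no output)
```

View pics/w1c.png

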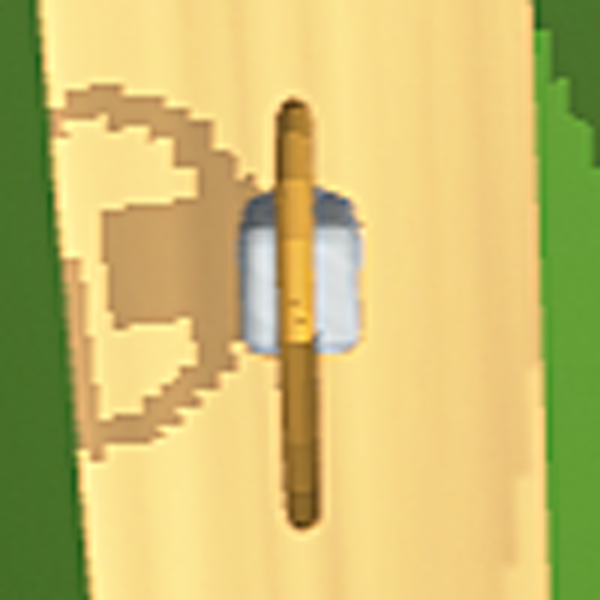

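Call:
apply_moves([
  [[0, 0, -0.03, 0], [0, 0, -0.06, 0], [0, 0, -0.082, 0], [0, 0, -0.082, 0], [0, 0, -0.082, 0]],
])

```text
t: 4.82
ee_pos: [458.7, -229.1, 243.3]
orientation: [1.299, 1.148, -1.298]
ft_force: [-0.8, 0.2, 0.1]
width: 87.7
```

Call:
apply_moves([
  [[0, 0, 0, 0], [0, 0, 0, 0], [0, 0, 0, 0], [0, 0, 0, 0], [0, 0, 0, 0], [0, 0, 0, 0]],
], gripper=0)

```text
t: 5.58
ee_pos: [458.4, -228.9, 242.6]
orientation: [1.298, 1.149, -1.299]
ft_force: [0.8, 0.9, 0.2]
width: 31.0
```

Run:
```python
from h import *
o=readout.get_obs(); print(o["t"],o["ee_pos"],o["ft_force"],o["moment"],o["width"]);
c,K,R,t=cam("wrist"); save(c,"pics/w2.png")
c,K,R,t=cam("scene"); x,y,w,h=120,170,120,100
save(cv2.resize(c[y:y+h,x:x+w],None,fx=6,fy=6,interpolation=cv2.INTER_CUBIC),f"pics/s2c.png")
```

```text
5.575 [ 458.40247795 -228.86485725  242.63532607] [0.84979026 0.88051118 0.20856145] [-0.06755175 -0.0618231   0.03643134] 30.987320616738877
```

View pics/w2.png

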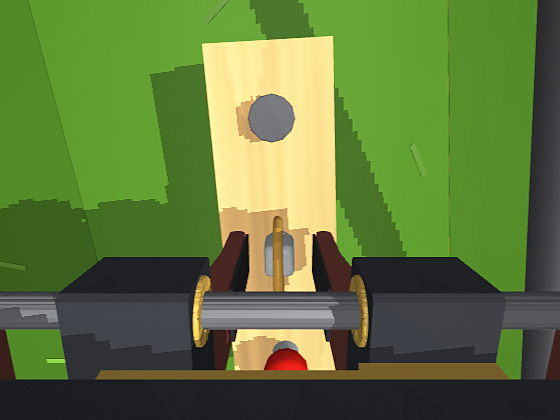

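View pics/s2c.png

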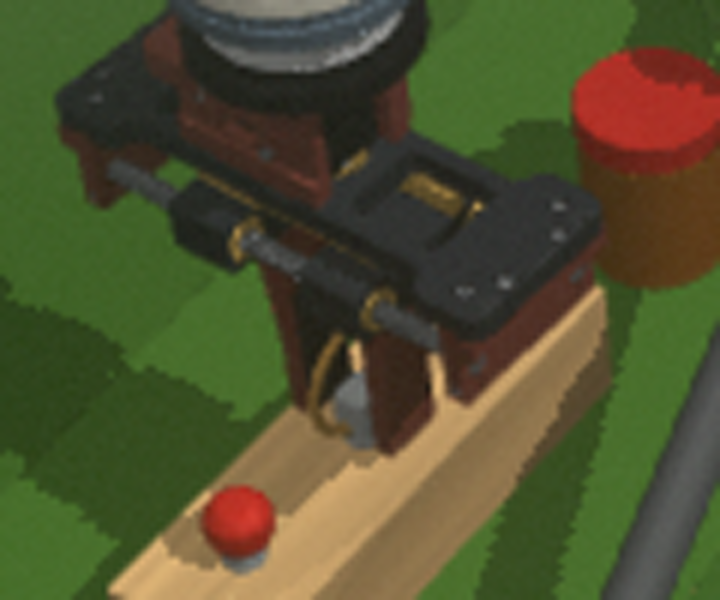

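Call:
apply_moves([
  [[0, 0, 0, 0], [0, 0, 0, 0], [0, 0, 0, 0], [0, 0, 0, 0]],
])

```text
t: 6.18
ee_pos: [458.4, -228.9, 242.7]
orientation: [1.299, 1.149, -1.299]
ft_force: [0.7, -0.4, 0.7]
width: 13.5
```

Call:
apply_moves([
  [[0, 0, 0.02, 0], [0, 0, 0.05, 0], [0, 0, 0.1, 0], [0, 0, 0.15, 0], [0, 0, 0.17, 0], [0, 0, 0.17, 0]],
])

```text
t: 6.92
ee_pos: [458.6, -229.0, 414.2]
orientation: [1.299, 1.145, -1.297]
ft_force: [-1.0, -0.6, -2.0]
width: 13.6
```

Run:
```python
from h import *
o=readout.get_obs(); print(o["t"],o["ee_pos"],o["ft_force"],o["moment"],o["width"]);
c,K,R,t=cam("wrist"); save(c,"pics/w3.png")
c,K,R,t=cam("scene"); p=proj(K,R,t,[o["ee_pos"]-[0,0,193]])[0]; x,y=(p-50).astype(int);w=h=100
save(cv2.resize(c[y:y+h,x:x+w],None,fx=6,fy=6,interpolation=cv2.INTER_CUBIC),f"pics/s3c.png"); print(x,y,p)
```

```text
6.925 [ 458.64429375 -228.98981495  414.15268595] [-0.9616617  -0.63847555 -2.00594146] [-0.06594067 -0.12295418 -0.06555257] 13.562377484425399
121 129 [171.3747046  179.59489326]
```

View pics/w3.png

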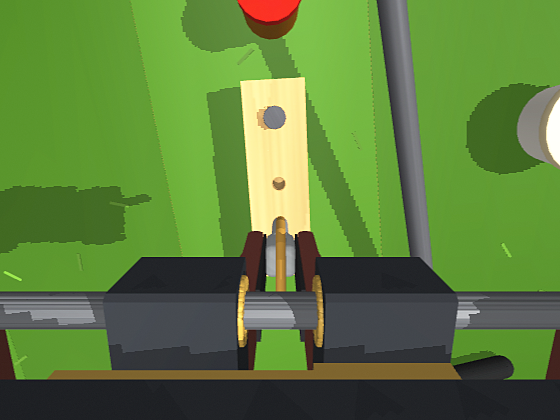

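View pics/s3c.png

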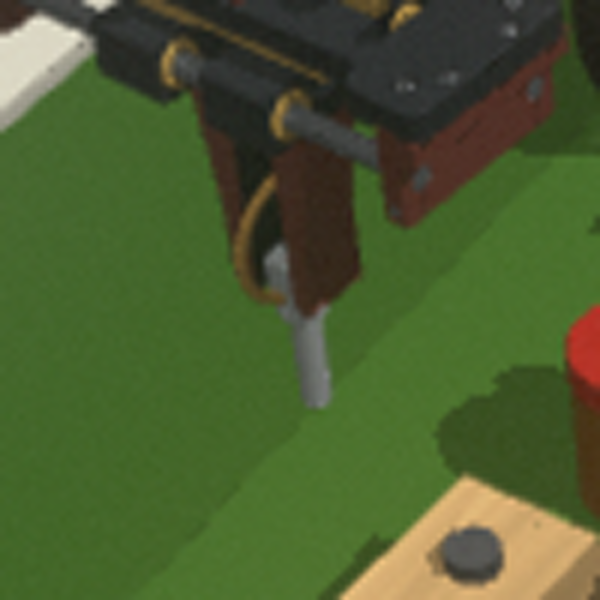

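Call:
apply_moves([
  [[0.04, 0.06, 0.01, 0.08], [0.08, 0.12, 0.01, 0.16], [0.11, 0.17, 0.01, 0.22], [0.125, 0.205, 0.01, 0.25], [0.1286, 0.211, 0.01, 0.26], [0.1286, 0.211, 0.01, 0.26], [0.1286, 0.211, 0.01, 0.26]],
])

```text
t: 7.9
ee_pos: [586.4, -19.0, 421.9]
orientation: [1.107, 1.272, -1.109]
ft_force: [-0.9, -0.2, -1.2]
width: 13.8
```

Run:
```python
from h import *
o=readout.get_obs(); print(o["t"],o["ee_pos"],o["qpos"],o["ft_force"],o["width"]); Rt=cv2.Rodrigues(o["orientation"])[0]; print("tool",Rt.round(3).tolist())
c,K,R,t=cam("wrist"); save(c,"pics/w4.png"); print(proj(K,R,t,[[587,-18,130],[593,-17,130]]))
x,y,w,h=220,100,120,90
save(cv2.resize(c[y:y+h,x:x+w],None,fx=6,fy=6,interpolation=cv2.INTER_CUBIC),f"pics/w4c.png")
print([(np.round(r["position"],1).tolist(),round(r["conf"],2)) for r in models.place_of("wrist","hole_mid")[:2]])
c,K,R,t=cam("scene"); 
x,y,w,h=235,80,110,110
save(cv2.resize(c[y:y+h,x:x+w],None,fx=5,fy=5,interpolation=cv2.INTER_CUBIC),f"pics/s4c.png"); print(proj(K,R,t,[[587,-18,130],o["ee_pos"]-[0,0,232]]))
```

```text
7.9 [586.40618985 -19.01940548 421.87543473] [-5.26502199e-02  3.48212456e-01  1.70138485e+00 -2.90133868e-04
  1.09365594e+00 -1.89003146e-01] [-0.9473623  -0.20962256 -1.18596375] 13.842541232753502
tool [[-0.002, 0.991, 0.136], [-0.0, 0.136, -0.991], [-1.0, -0.002, -0.0]]
[[281.77555067 200.06336866]
 [289.34770638 199.84936788]]
[([592.9, -12.3, 134.7], 0.94)]
[[282.98831136 172.84438323]
 [283.26590009 150.87646792]]
```

View pics/w4.png

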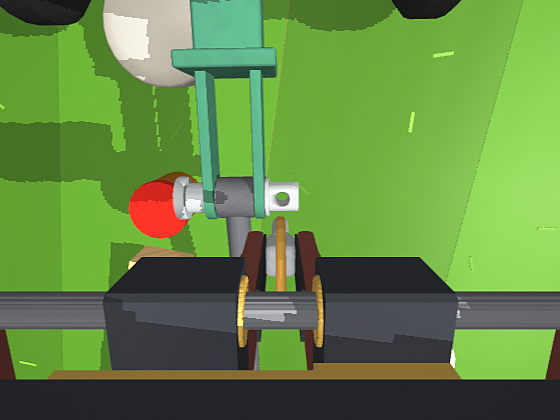

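View pics/w4c.png

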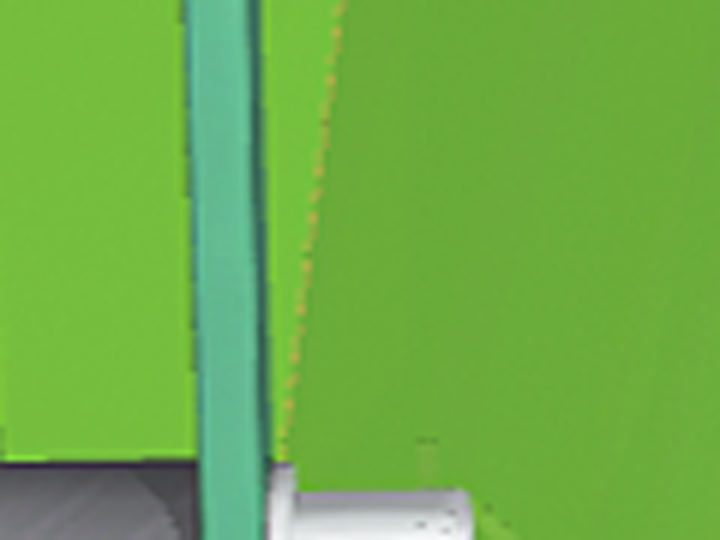

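View pics/s4c.png

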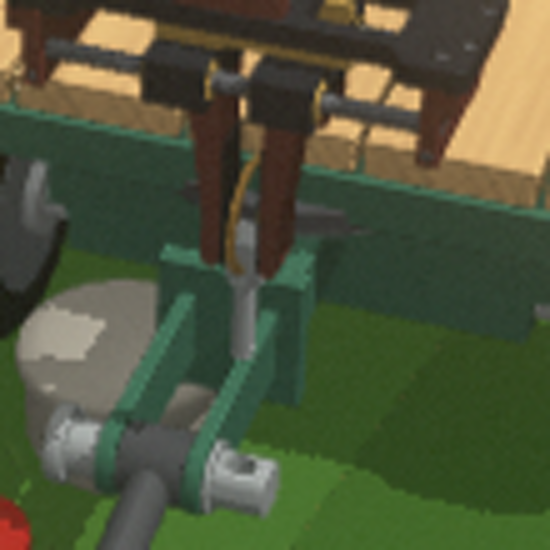

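Run:
```python
from h import *
o=readout.get_obs(); print(o["ee_pos"])
c,K,R,t=cam("wrist")
x,y,w,h=250,170,80,60
save(cv2.resize(c[y:y+h,x:x+w],None,fx=10,fy=10,interpolation=cv2.INTER_CUBIC),f"pics/w5c.png")
print(ray_z(K,R,t,(282.5,199),130))
print([ray_z(K,R,t,q,130).round(1) for q in [(282,199),(283,199),(282.5,200)]])
```

```text
[586.60581748 -19.05253156 422.62108928]
[588.11823817 -17.23699045 130.        ]
[array([587.7, -17.3, 130. ]), array([588.5, -17.2, 130. ]), array([588.2, -18.1, 130. ])]
```

View pics/w5c.png

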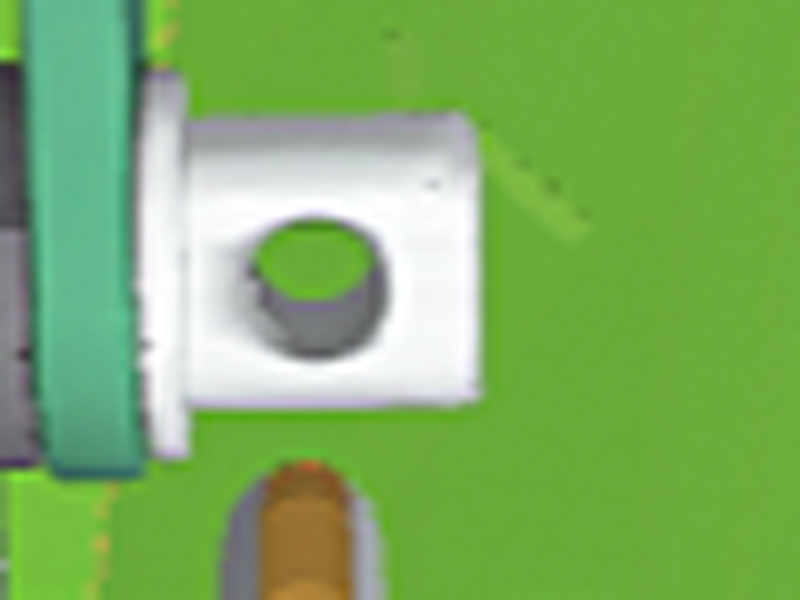

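Call:
apply_moves([
  [[0.001, 0.0004, -0.02, 0], [0.001, 0.0004, -0.045, 0], [0.001, 0.0004, -0.056, 0], [0.001, 0.0004, -0.056, 0], [0.001, 0.0004, -0.056, 0], [0.001, 0.0004, -0.056, 0]],
])

```text
t: 8.85
ee_pos: [588.3, -17.5, 367.6]
orientation: [1.108, 1.27, -1.106]
ft_force: [0.4, -0.5, -0.6]
width: 13.9
```

Run:
```python
from h import *
o=readout.get_obs(); print(o["t"],o["ee_pos"],o["ft_force"],o["moment"],o["width"])
P=o["ee_pos"]
for n,box in [("scene",(250,130,60,50)),("top",(195,170,80,60)),("wrist",(240,160,80,60))]:
    c,K,R,t=cam(n)
    x,y,w,h=box
    save(cv2.resize(c[y:y+h,x:x+w],None,fx=10,fy=10,interpolation=cv2.INTER_CUBIC),f"pics/{n}6c.png")
    print(n,(proj(K,R,t,[P-[0,0,231.6],P-[0,0,193],[588,-17.5,130]])-[x,y])*10)
```

```text
8.85 [588.31597098 -17.48978692 367.60071116] [ 0.39576984 -0.53717315 -0.56901711] [-0.04133768 -0.06446132 -0.0097806 ] 13.937432853779603
scene [[337.21216602 407.47220036]
 [342.21091974 265.48410204]
 [335.11066614 428.5276228 ]]
top [[311.77975008 265.87846183]
 [278.31129379 245.18604614]
 [316.6192678  270.82617556]]
wrist [[400.14875061 634.91363999]
 [400.25578123 852.29179306]
 [395.30911108 607.09751998]]
```

View pics/scene6c.png

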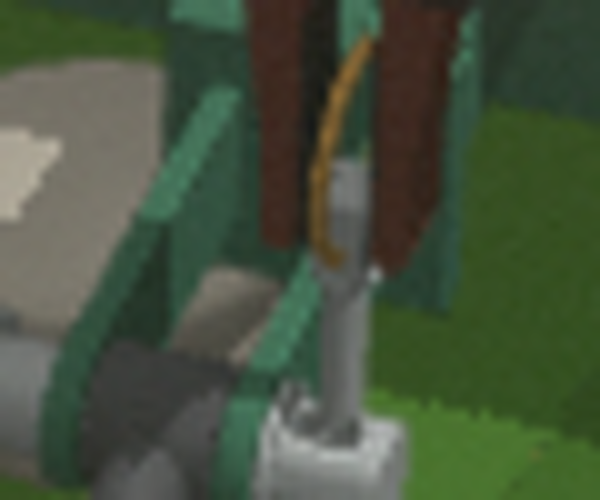

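View pics/wrist6c.png

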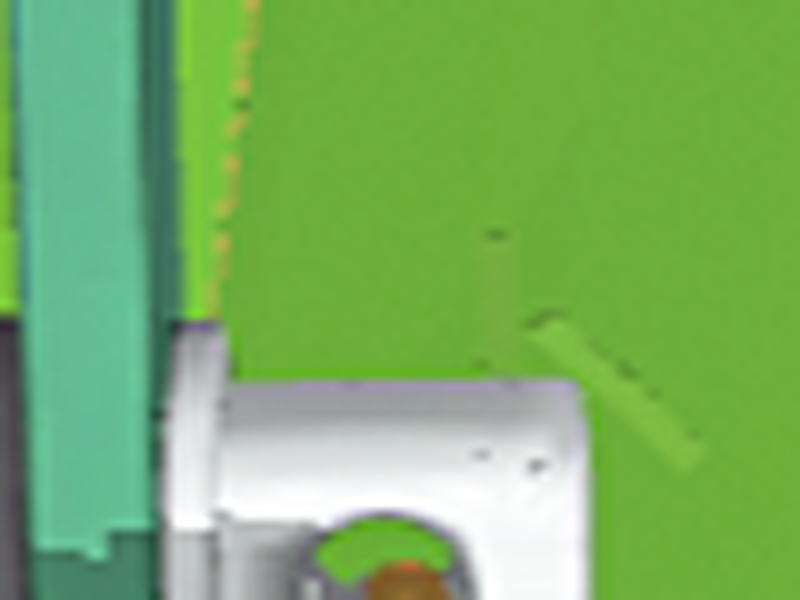

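Run:
```python
from h import *
c,K,R,t=cam("wrist")
x,y,w,h=240,190,80,60
save(cv2.resize(c[y:y+h,x:x+w],None,fx=10,fy=10,interpolation=cv2.INTER_CUBIC),f"pics/w7c.png")
```

```text
(no output)
```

View pics/w7c.png

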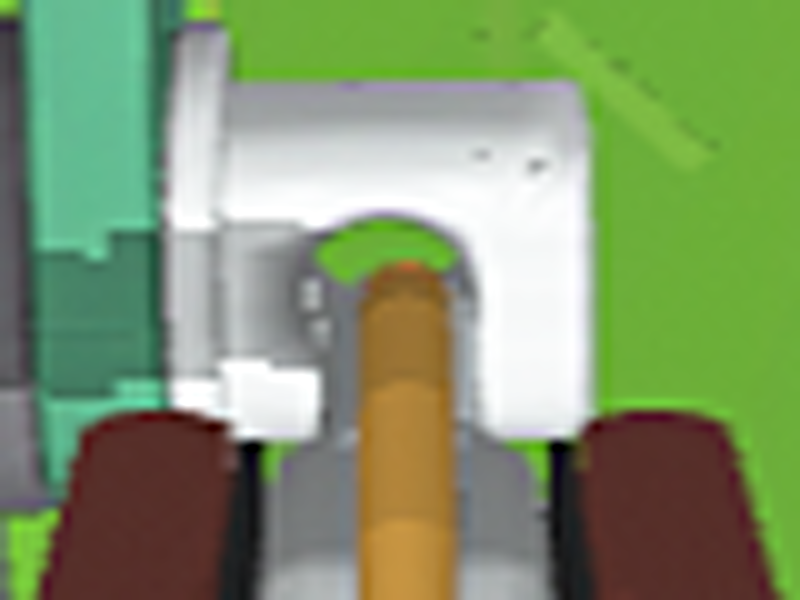

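View pics/top6c.png

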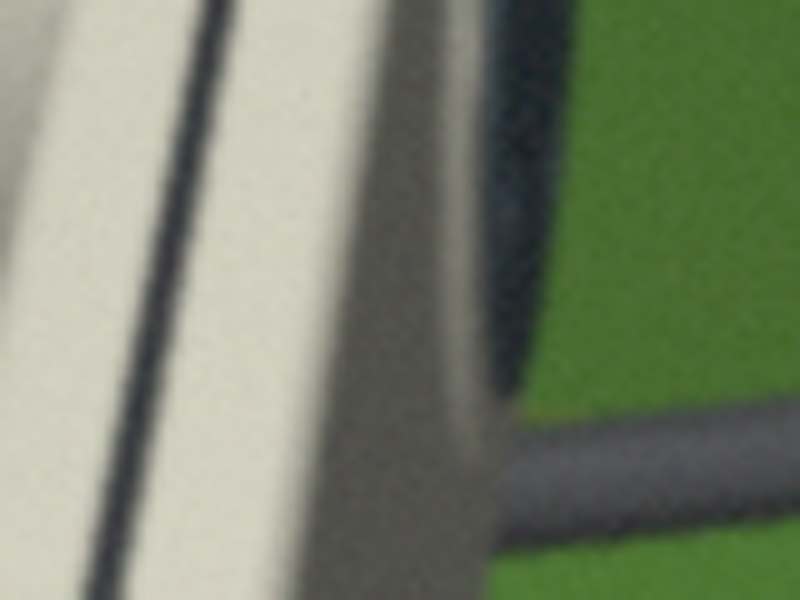

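Run:
```python
from h import *
o=readout.get_obs(); print(o["ee_pos"])
c,K,R,t=cam("wrist")
for col in (275,290):
  a=ray_z(K,R,t,(col,198.2),120);b=ray_z(K,R,t,(col,233.8),120); print(a.round(2),b.round(2),((a+b)/2).round(2))
print(ray_z(K,R,t,(278.9,211.3),130), "back hole edge", -R.T@t)
```

```text
[588.07100528 -17.44317234 367.06986023]
[583.03  -5.22 120.  ] [586.37 -30.1  120.  ] [584.7  -17.66 120.  ]
[592.98  -3.84 120.  ] [596.58 -28.69 120.  ] [594.78 -16.27 120.  ]
[586.51194492 -11.1657147  130.        ] back hole edge [579.24481913  47.34290498 346.70049772]
```

Call:
apply_moves([
  [[-0.0009, 0.0002, 0, 0], [-0.0009, 0.0002, -0.003, 0], [-0.0009, 0.0002, -0.005, 0], [-0.0009, 0.0002, -0.006, 0], [-0.0009, 0.0002, -0.0065, 0], [-0.0009, 0.0002, -0.0065, 0]],
])

```text
t: 9.85
ee_pos: [587.1, -17.3, 360.1]
orientation: [1.107, 1.271, -1.107]
ft_force: [-0.1, 0.4, -1.3]
width: 14.0
```

Call:
apply_moves([
  [[0, 0, -0.0005, 0], [0, 0, -0.001, 0], [0, 0, -0.0015, 0], [0, 0, -0.002, 0], [0, 0, -0.002, 0]],
])

```text
t: 10.48
ee_pos: [587.1, -17.3, 358.1]
orientation: [1.107, 1.271, -1.107]
ft_force: [0.9, -0.3, -1.0]
width: 13.8
```

Call:
apply_moves([
  [[0, 0, -0.001, 0], [0, 0, -0.002, 0], [0, 0, -0.003, 0], [0, 0, -0.004, 0], [0, 0, -0.005, 0], [0, 0, -0.006, 0], [0, 0, -0.006, 0]],
])

```text
t: 11.35
ee_pos: [587.1, -17.2, 352.1]
orientation: [1.107, 1.272, -1.107]
ft_force: [-0.6, -0.6, -1.1]
width: 14.1
```

Run:
```python
from h import *
o=readout.get_obs(); print(o["ee_pos"],o["ft_force"],o["moment"])
for n,box in [("scene",(250,130,60,50)),("wrist",(240,180,80,60))]:
    c,K,R,t=cam(n)
    x,y,w,h=box
    save(cv2.resize(c[y:y+h,x:x+w],None,fx=10,fy=10,interpolation=cv2.INTER_CUBIC),f"pics/{n}8c.png")
```

```text
[587.07890954 -17.24814227 352.0504862 ] [-0.62000155 -0.64298985 -1.0907772 ] [-0.01368288 -0.04933065  0.01079764]
```

View pics/scene8c.png

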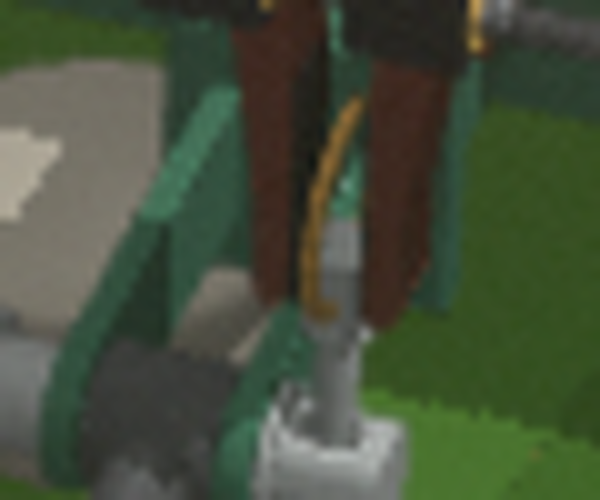

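View pics/wrist8c.png

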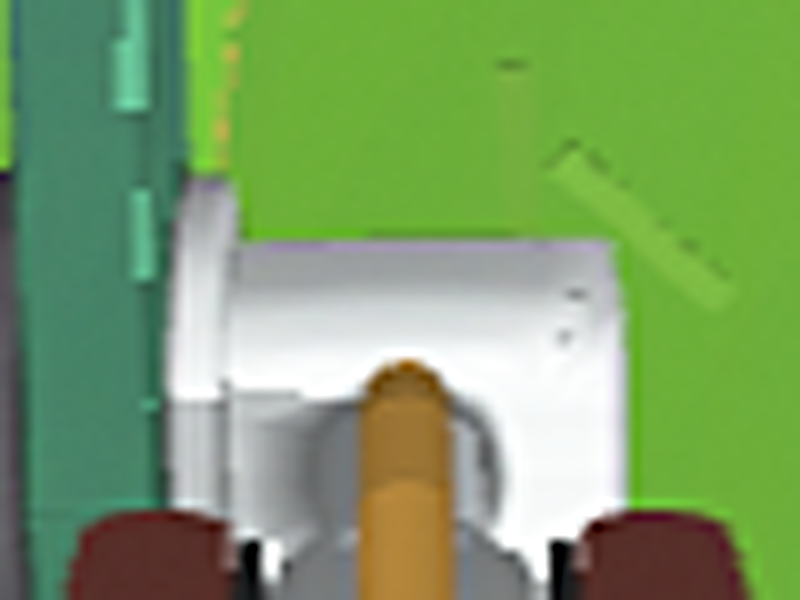

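Call:
apply_moves([
  [[0, 0, -0.0015, 0], [0, 0, -0.003, 0], [0, 0, -0.0045, 0], [0, 0, -0.006, 0], [0, 0, -0.0075, 0], [0, 0, -0.009, 0], [0, 0, -0.01, 0], [0, 0, -0.01, 0]],
])

```text
t: 12.45
ee_pos: [587.1, -17.3, 342.1]
orientation: [1.107, 1.271, -1.107]
ft_force: [0.3, -0.6, -1.2]
width: 13.5
```

Call:
apply_moves([
  [[0, 0, -0.0015, 0], [0, 0, -0.003, 0], [0, 0, -0.0045, 0], [0, 0, -0.006, 0], [0, 0, -0.0075, 0], [0, 0, -0.009, 0], [0, 0, -0.01, 0], [0, 0, -0.01, 0]],
])

```text
t: 13.45
ee_pos: [587.1, -17.3, 332.1]
orientation: [1.107, 1.271, -1.107]
ft_force: [0.9, 0.5, -1.3]
width: 14.0
```

Call:
apply_moves([
  [[0, 0, -0.0015, 0], [0, 0, -0.003, 0], [0, 0, -0.0045, 0], [0, 0, -0.006, 0], [0, 0, -0.007, 0], [0, 0, -0.0075, 0], [0, 0, -0.0075, 0]],
])

```text
t: 14.32
ee_pos: [587.1, -17.3, 324.6]
orientation: [1.107, 1.271, -1.107]
ft_force: [-0.8, -0.4, -0.7]
width: 14.0
```

Call:
apply_moves([
  [[0, 0, -0.0005, 0], [0, 0, -0.001, 0], [0, 0, -0.0015, 0], [0, 0, -0.0015, 0]],
])

```text
t: 14.82
ee_pos: [587.1, -17.3, 323.1]
orientation: [1.107, 1.271, -1.107]
ft_force: [-0.1, 0.1, -0.9]
width: 13.6
```

Run:
```python
from h import *
o=readout.get_obs(); print(o["t"],o["ee_pos"],o["ft_force"],o["moment"])
for n,box in [("scene",(250,130,60,50))]:
    c,K,R,t=cam(n)
    x,y,w,h=box
    save(cv2.resize(c[y:y+h,x:x+w],None,fx=10,fy=10,interpolation=cv2.INTER_CUBIC),f"pics/{n}9c.png")
```

```text
14.825 [587.08599605 -17.25635955 323.13501015] [-0.09829711  0.09100358 -0.93714004] [-0.04581222 -0.02946092  0.05663421]
```

View pics/scene9c.png

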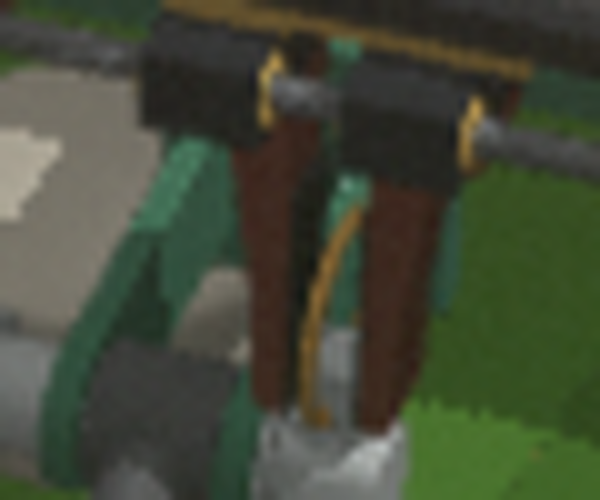

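Call:
apply_moves([
  [[0, 0, -0.0003, 0], [0, 0, -0.0006, 0], [0, 0, -0.0006, 0]],
])

```text
t: 15.25
ee_pos: [587.1, -17.3, 322.6]
orientation: [1.107, 1.271, -1.107]
ft_force: [0.3, -0.5, 0.0]
width: 13.7
```

Call:
apply_moves([
  [[0, 0, -0.0002, 0], [0, 0, -0.0004, 0], [0, 0, -0.0004, 0]],
])

```text
t: 15.62
ee_pos: [587.1, -17.2, 322.6]
orientation: [1.107, 1.271, -1.107]
ft_force: [-2.0, 0.8, 5.8]
width: 13.4
```

Call:
apply_moves([
  [[0, 0, 0, 0], [0, 0, 0, 0], [0, 0, 0, 0], [0, 0, 0, 0]],
], gripper=0.034)

```text
t: 16.12
ee_pos: [587.1, -17.3, 322.1]
orientation: [1.107, 1.271, -1.107]
ft_force: [-0.1, 0.4, 0.1]
width: 33.6
```

Run:
```python
from h import *
o=readout.get_obs(); print(o["t"],o["ee_pos"],o["ft_force"],o["width"])
for n,box in [("scene",(250,130,60,50)),("wrist",(220,180,120,90))]:
    c,K,R,t=cam(n)
    x,y,w,h=box; s=min(800/w,600/h,10)
    save(cv2.resize(c[y:y+h,x:x+w],None,fx=s,fy=s,interpolation=cv2.INTER_CUBIC),f"pics/{n}10c.png")
```

```text
16.125 [587.11557169 -17.25167557 322.06976113] [-0.11398806  0.39077949  0.14821997] 33.60824705561434
```

View pics/wrist10c.png

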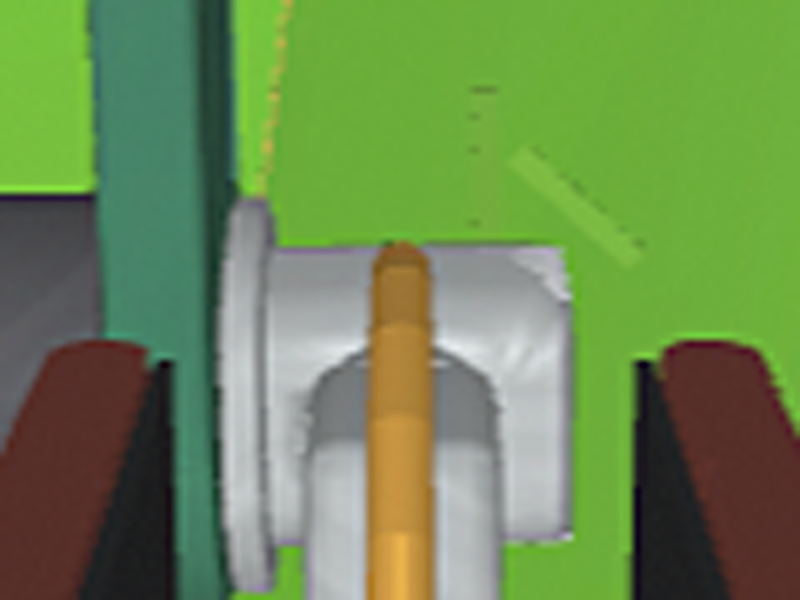

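View pics/scene10c.png

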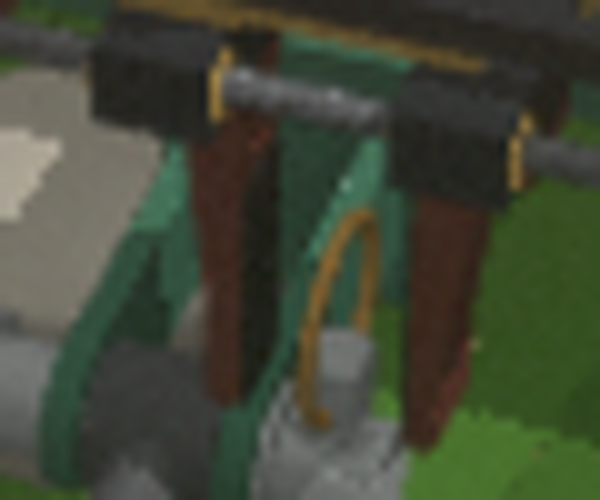

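Call:
apply_moves([
  [[0, 0, 0.015, 0], [0.002, 0.0003, 0.03, 0], [0.008, 0.0011, 0.0388, 0], [0.0109, 0.0015, 0.0388, 0], [0.0109, 0.0015, 0.0388, 0], [0.0109, 0.0015, 0.0388, 0]],
])

```text
t: 16.98
ee_pos: [597.8, -15.7, 360.4]
orientation: [1.106, 1.272, -1.108]
ft_force: [0.1, 0.1, -0.3]
width: 34.0
```

Run:
```python
from h import *
o=readout.get_obs(); print(o["t"],o["ee_pos"],o["ft_force"],o["width"])
for n,box in [("scene",(240,110,80,70)),("wrist",(200,170,160,120))]:
    c,K,R,t=cam(n)
    x,y,w,h=box; s=min(800/w,600/h,10)
    save(cv2.resize(c[y:y+h,x:x+w],None,fx=s,fy=s,interpolation=cv2.INTER_CUBIC),f"pics/{n}11c.png")
    print(s,(proj(K,R,t,[[587,-17.2,130],[587,-17.2,183],o["ee_pos"]-[16.8,2.3,182]])-[x,y])*s)
```

```text
16.975 [597.78624071 -15.7428447  360.41398882] [ 0.08333985  0.12499866 -0.29181834] 34.01205621550742
8.571428571428571 [[369.89503811 536.82577884]
 [375.64513942 369.46831976]
 [351.3763986  379.01294493]]
5.0 [[317.24182472 269.67832989]
 [290.72702048 432.59144529]
 [232.54675222 414.74022541]]
```

View pics/wrist11c.png

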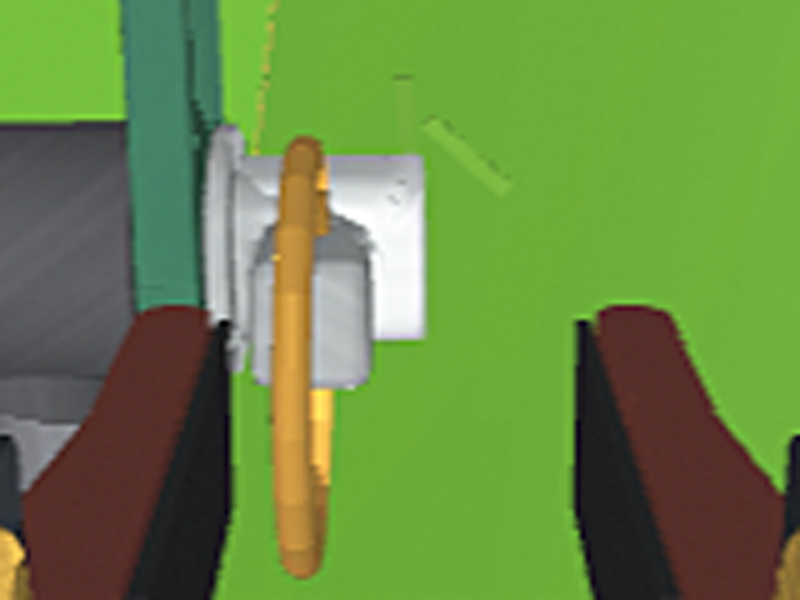

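View pics/scene11c.png

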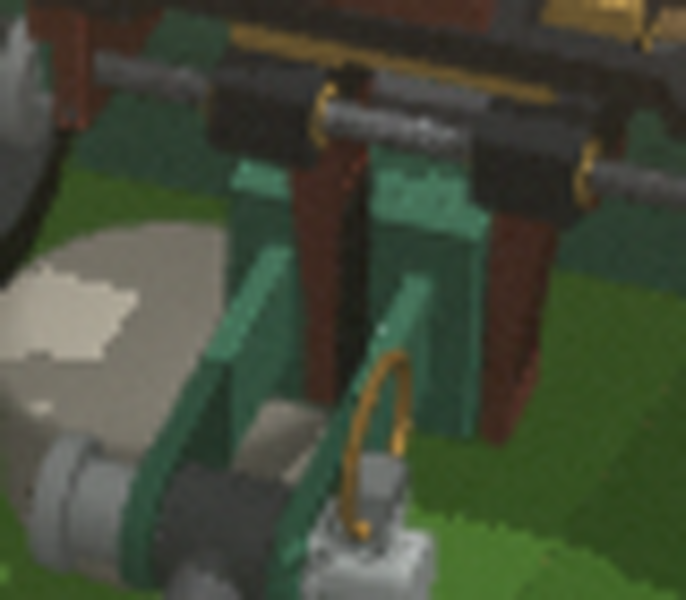

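Call:
apply_moves([
  [[0.002, 0.0003, 0, 0], [0.004, 0.0005, 0, 0], [0.0055, 0.0007, 0, 0], [0.007, 0.001, 0, 0], [0.0085, 0.0012, -0.0001, 0], [0.01, 0.0014, -0.0002, 0], [0.0115, 0.0016, -0.0003, 0], [0.0115, 0.0016, -0.0003, 0]],
])

```text
t: 18.08
ee_pos: [609.5, -14.2, 360.6]
orientation: [1.107, 1.272, -1.107]
ft_force: [-0.6, -0.9, 1.8]
width: 34.2
```

Run:
```python
from h import *
o=readout.get_obs(); print(o["t"],o["ee_pos"],o["ft_force"],o["width"])
for n,box in [("scene",(250,120,80,60)),("wrist",(200,170,160,120))]:
    c,K,R,t=cam(n)
    x,y,w,h=box; s=min(800/w,600/h,10)
    save(cv2.resize(c[y:y+h,x:x+w],None,fx=s,fy=s,interpolation=cv2.INTER_CUBIC),f"pics/{n}12c.png")
```

```text
18.075 [609.46551515 -14.15121788 360.64860041] [-0.55876961 -0.89556039  1.75880983] 34.215986575067
```

View pics/wrist12c.png

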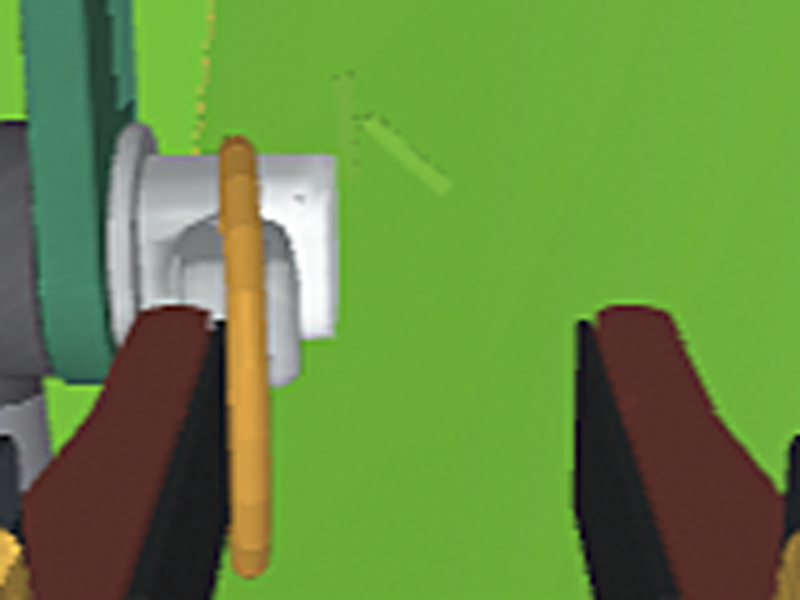

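View pics/scene12c.png

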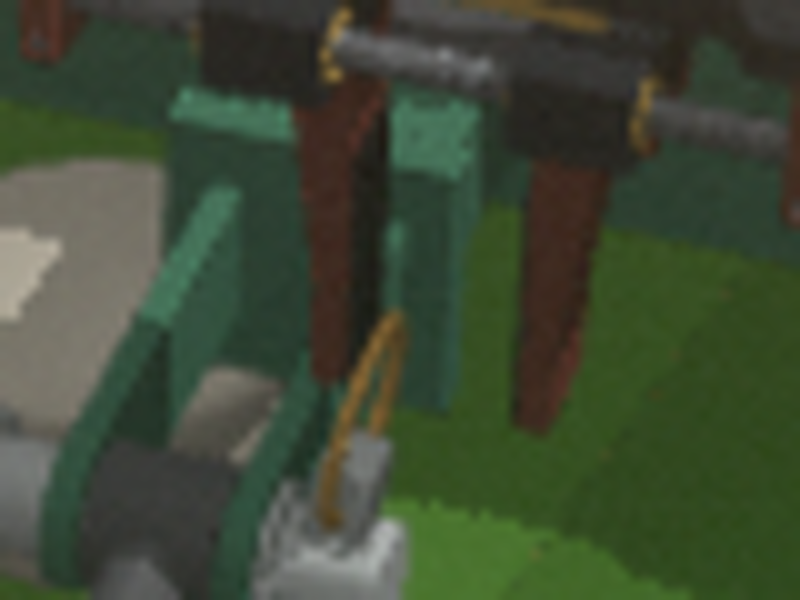

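Call:
apply_moves([
  [[0.0019, 0.0003, -0.0001, 0], [0.0038, 0.0005, -0.0002, 0], [0.0063, 0.0009, -0.0006, 0], [0.0088, 0.0012, -0.0011, 0], [0.0107, 0.0015, -0.0017, 0], [0.0126, 0.0017, -0.0024, 0], [0.0144, 0.002, -0.0031, 0], [0.0144, 0.002, -0.0031, 0]],
])

```text
t: 19.18
ee_pos: [623.9, -12.1, 357.3]
orientation: [1.107, 1.272, -1.107]
ft_force: [-3.2, -0.8, -1.9]
width: 34.1
```

Run:
```python
from h import *
o=readout.get_obs(); print(o["t"],o["ee_pos"],o["ft_force"],o["width"])
for n,box in [("scene",(250,120,80,60)),("wrist",(200,170,160,120))]:
    c,K,R,t=cam(n)
    x,y,w,h=box; s=min(800/w,600/h,10)
    save(cv2.resize(c[y:y+h,x:x+w],None,fx=s,fy=s,interpolation=cv2.INTER_CUBIC),f"pics/{n}13c.png")
```

```text
19.175 [623.86364592 -12.14793666 357.27745494] [-3.18292363 -0.84011812 -1.86240178] 34.14047073007592
```

View pics/wrist13c.png

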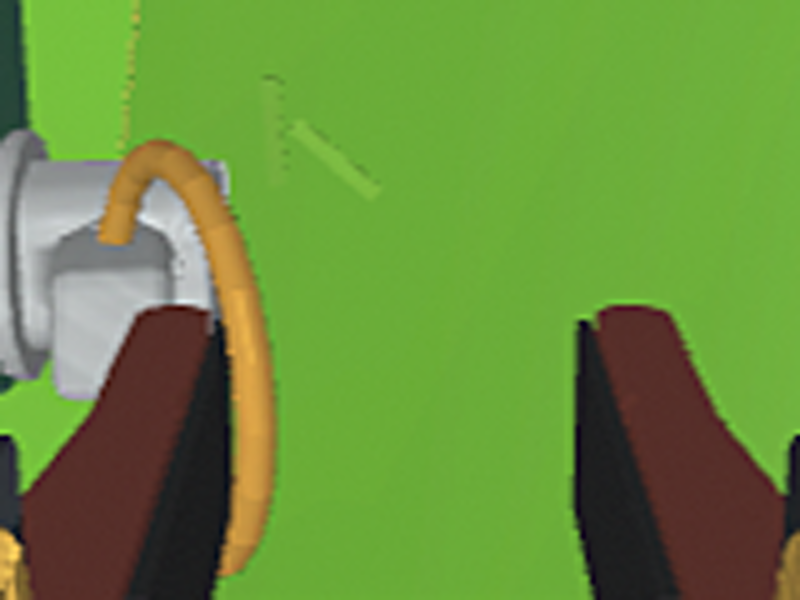

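View pics/scene13c.png

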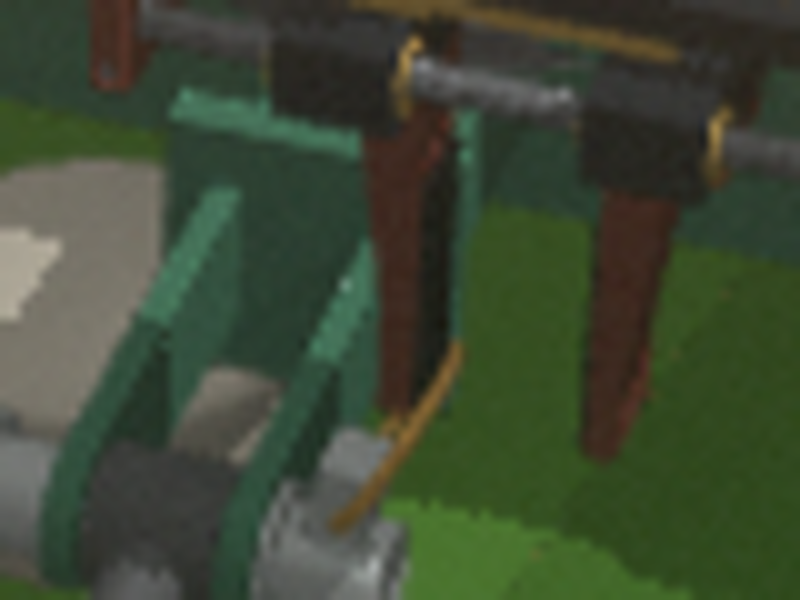

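Call:
apply_moves([
  [[0.0026, 0.0004, -0.001, 0], [0.0053, 0.0007, -0.0022, 0], [0.0074, 0.001, -0.0032, 0], [0.0095, 0.0013, -0.0043, 0], [0.0115, 0.0016, -0.006, 0], [0.0135, 0.0018, -0.0079, 0], [0.0135, 0.0018, -0.0079, 0]],
])

```text
t: 20.15
ee_pos: [637.0, -10.4, 348.8]
orientation: [1.106, 1.273, -1.109]
ft_force: [-6.9, -1.1, -3.1]
width: 34.1
```

Run:
```python
from h import *
o=readout.get_obs(); print(o["t"],o["ee_pos"],o["ft_force"],o["width"])
for n,box in [("scene",(250,120,80,60)),("wrist",(160,170,160,120))]:
    c,K,R,t=cam(n)
    x,y,w,h=box; s=min(800/w,600/h,10)
    save(cv2.resize(c[y:y+h,x:x+w],None,fx=s,fy=s,interpolation=cv2.INTER_CUBIC),f"pics/{n}14c.png")
```

```text
20.15 [636.98166093 -10.39718445 348.75994111] [-6.89723004 -1.14209046 -3.05644144] 34.141843471596864
```

View pics/wrist14c.png

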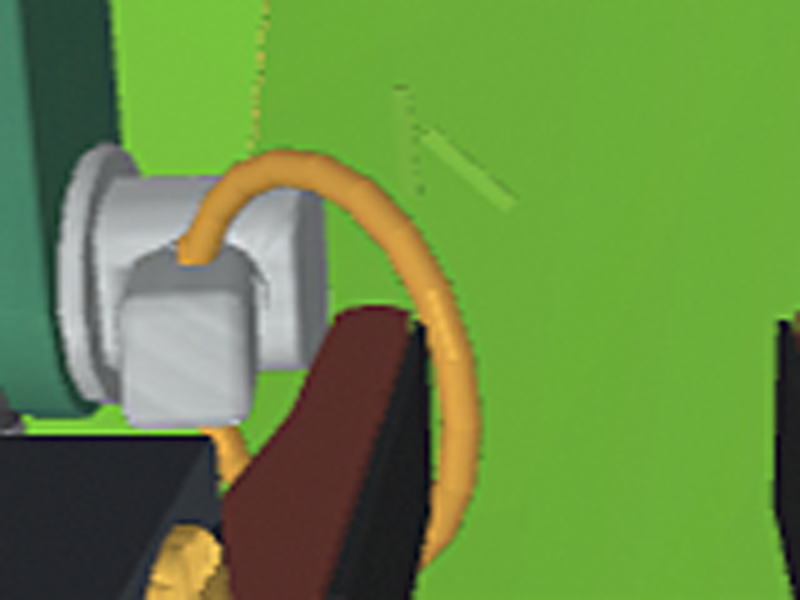

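View pics/scene14c.png

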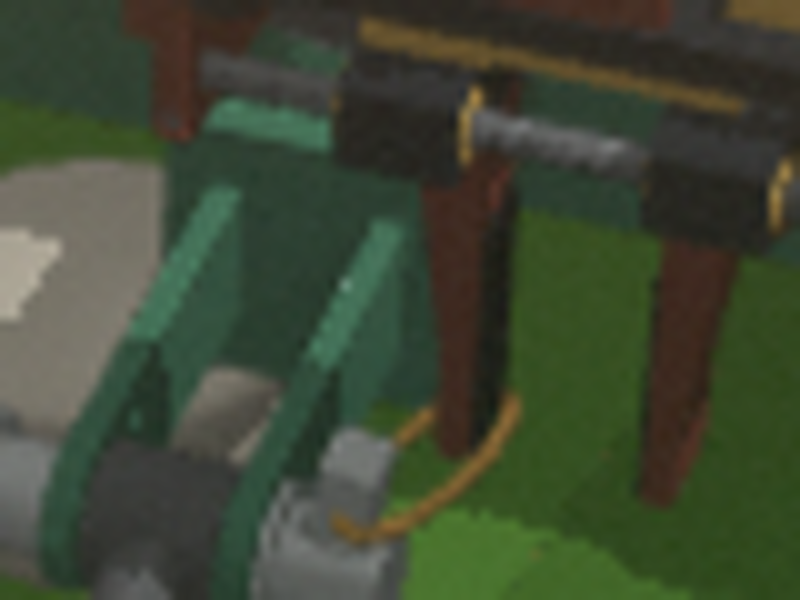

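```bash
cat > ov.py <<'E'
from h import *
import sys
def overlay(thetas,tag,op=34.):
    o=readout.get_obs(); print(o["t"],o["ee_pos"].round(2),o["ft_force"].round(2))
    Rt=cv2.Rodrigues(o["orientation"])[0]; u=Rt[:,1]; v=np.array([-u[1],u[0],0])
    H=np.array([587.1,-17.25,139.]); z=np.array([0,0,1.])
    C=o["ee_pos"]-u*op/2-z*182
    d=C-H; print("corner u,v,z rel hinge",(d@u).round(2),(d@v).round(2),d[2].round(2))
    for n,box in [("scene",(250,120,80,60)),("wrist",(160,170,160,120))]:
        c,K,R,t=cam(n); x,y,w,h=box; s=min(800/w,600/h,10)
        im=cv2.resize(c[y:y+h,x:x+w],None,fx=s,fy=s,interpolation=cv2.INTER_CUBIC)
        for k,th in enumerate(thetas):
            a=np.linspace(0,2*np.pi,60); col=[(255,0,0),(0,0,255),(255,0,255)][k]
            rd=np.sin(th)*u+np.cos(th)*z
            P=[H+rd*(22-22*np.cos(q))+v*22*np.sin(q) for q in a]
            q=((proj(K,R,t,P)-[x,y]+.5)*s).astype(int); cv2.polylines(im,[q.reshape(-1,1,2)],True,col,1)
        q=((proj(K,R,t,[C-10*v,C+10*v])-[x,y]+.5)*s).astype(int); cv2.line(im,tuple(map(int,q[0])),tuple(map(int,q[1])),(255,255,255),2)
        save(im,f"pics/{n}_{tag}.png")
E
python3 -c "
from ov import *
overlay(np.radians([45,53,60]),'o14')"
```

```text
20.25 [636.89 -10.38 348.87] [-7.14 -0.52 -3.45]
corner u,v,z rel hinge 33.19 -0.05 27.92
```

View pics/scene_o14.png

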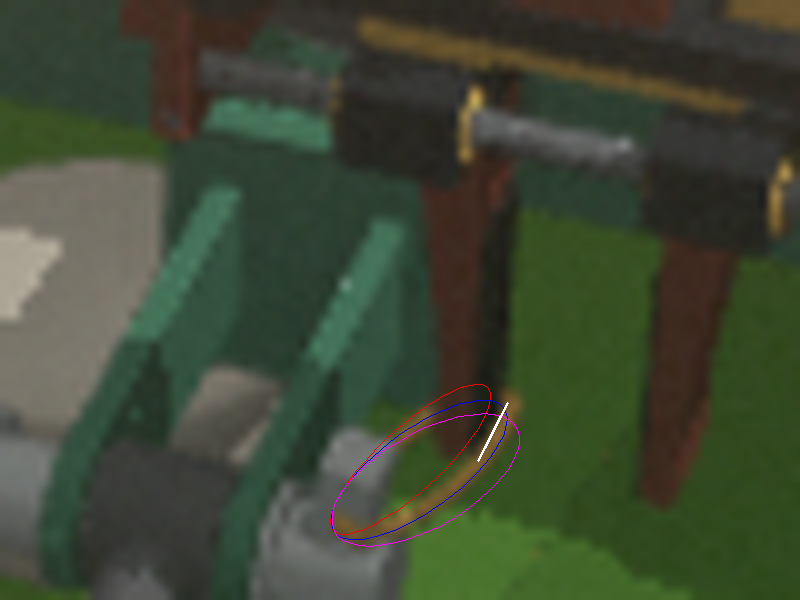

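View pics/wrist_o14.png

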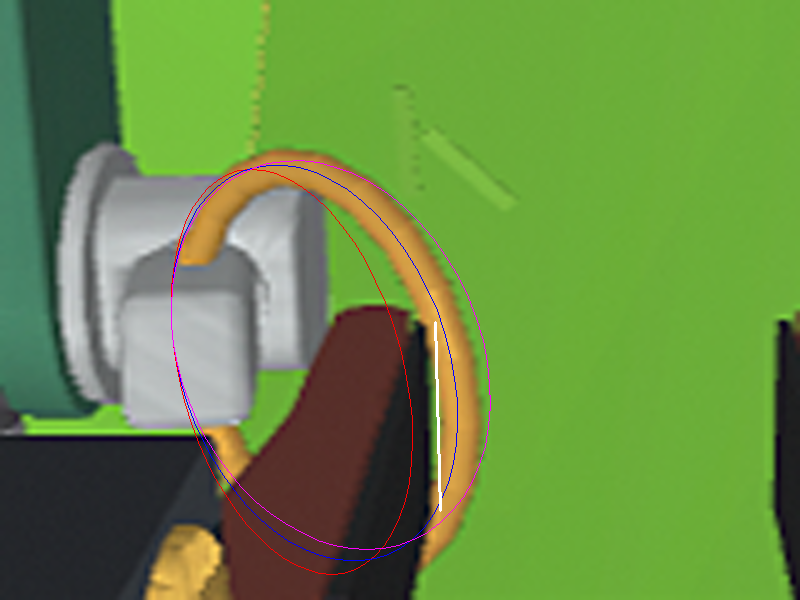

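Call:
apply_moves([
  [[-0.0015, -0.0002, 0, 0], [-0.003, -0.0004, 0.001, 0], [-0.003, -0.0004, 0.003, 0], [-0.003, -0.0004, 0.0042, 0], [-0.003, -0.0004, 0.0042, 0]],
])

```text
t: 20.98
ee_pos: [635.2, -10.7, 354.8]
orientation: [1.108, 1.269, -1.105]
ft_force: [-1.7, -0.0, 0.7]
width: 33.6
```

```bash
python3 -c "
from ov import *
overlay(np.radians([40,47]),'o15')"
```

```text
20.975 [635.17 -10.7  354.82] [-1.69 -0.03  0.67]
corner u,v,z rel hinge 31.62 -0.13 33.77
```

View pics/scene_o15.png

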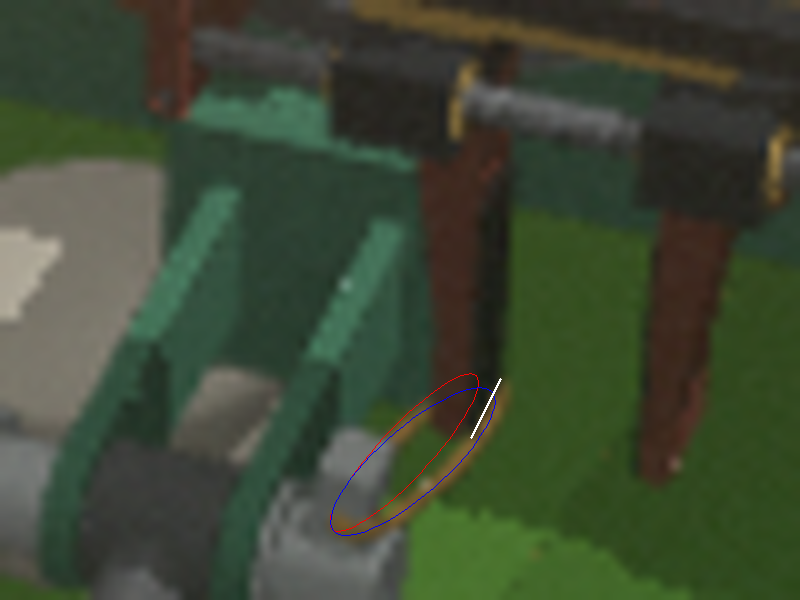

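View pics/wrist_o15.png

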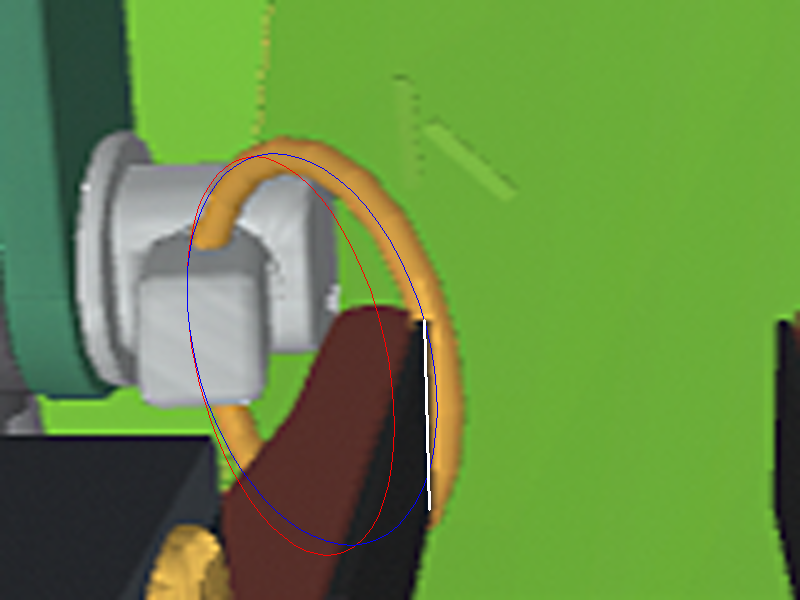

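Call:
apply_moves([
  [[0.0019, 0.0003, -0.0019, 0], [0.0038, 0.0005, -0.0038, 0], [0.0053, 0.0007, -0.0055, 0], [0.0067, 0.0009, -0.0072, 0], [0.0081, 0.0011, -0.0089, 0], [0.0081, 0.0011, -0.0089, 0]],
])

```text
t: 21.82
ee_pos: [642.5, -9.7, 344.7]
orientation: [1.107, 1.272, -1.107]
ft_force: [-0.4, 0.2, 2.2]
width: 34.0
```

```bash
python3 -c "
from ov import *
overlay(np.radians([55,62]),'o16')"
```

```text
21.825 [642.53  -9.67 344.67] [-0.36  0.19  2.22]
corner u,v,z rel hinge 38.94 -0.11 23.68
```

View pics/scene_o16.png

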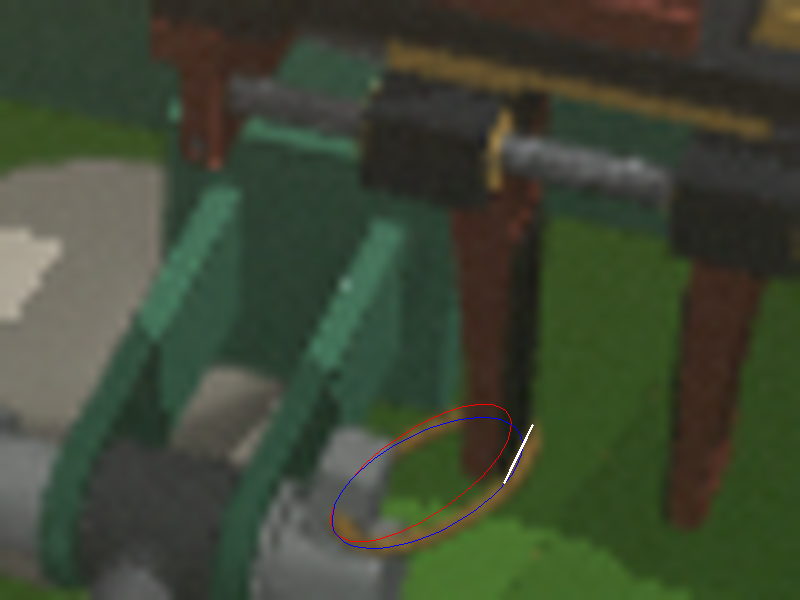

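View pics/wrist_o16.png

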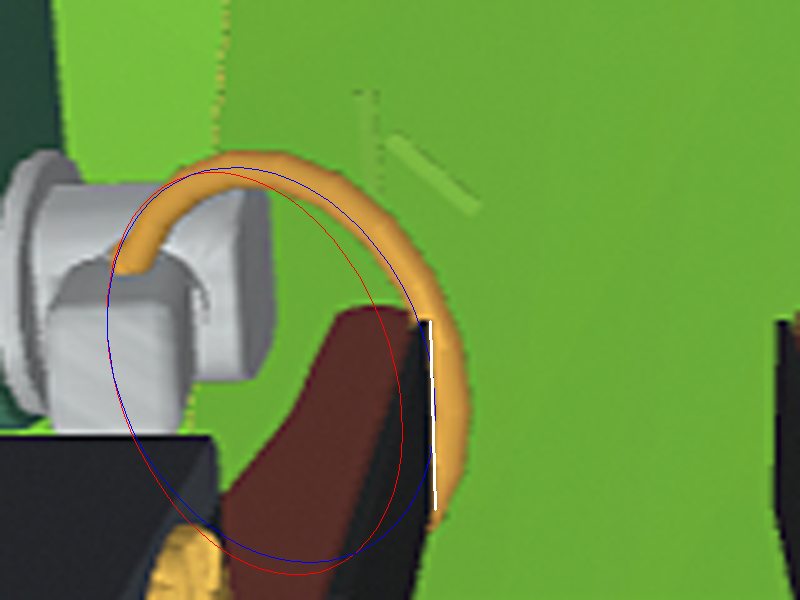

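Call:
apply_moves([
  [[0.0015, 0.0002, -0.0024, 0], [0.0031, 0.0004, -0.0048, 0], [0.0045, 0.0006, -0.0077, 0], [0.0058, 0.0008, -0.0106, 0], [0.0068, 0.0009, -0.0136, 0], [0.0075, 0.001, -0.0166, 0], [0.0075, 0.001, -0.0166, 0]],
])

```text
t: 22.8
ee_pos: [650.1, -8.6, 328.1]
orientation: [1.107, 1.271, -1.107]
ft_force: [-0.2, 0.3, 0.7]
width: 34.0
```

```bash
python3 -c "
from ov import *
overlay(np.radians([75,83]),'o17')"
```

```text
22.8 [650.09  -8.64 328.12] [-0.16  0.27  0.7 ]
corner u,v,z rel hinge 46.57 -0.14 7.12
```

View pics/scene_o17.png

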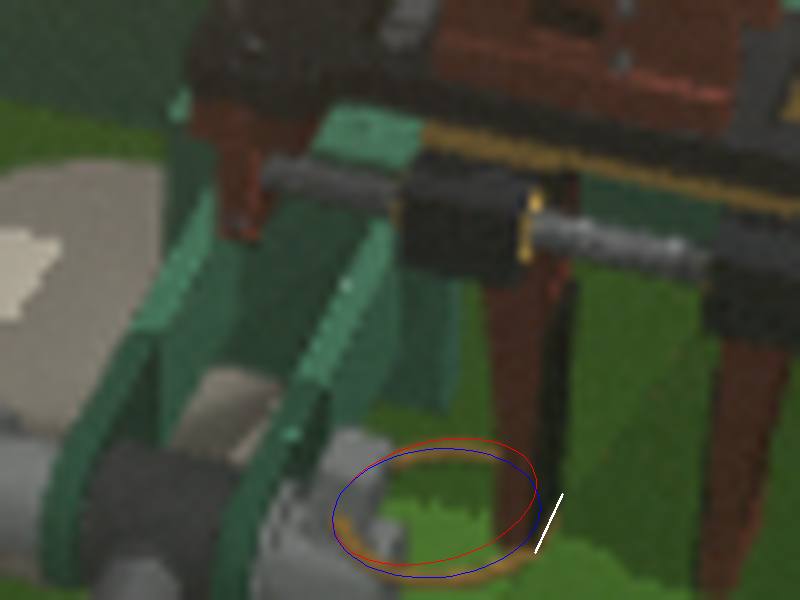

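View pics/wrist_o17.png

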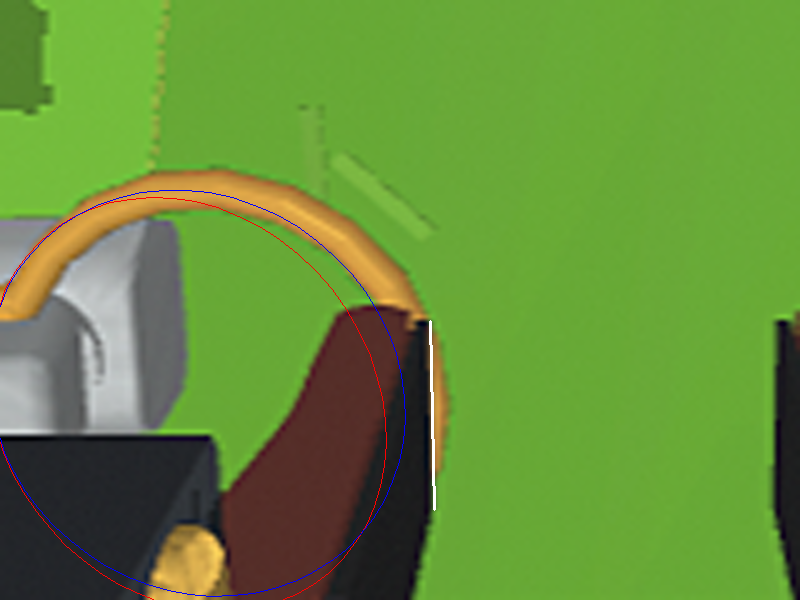

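Call:
apply_moves([
  [[0.0003, 0, -0.0025, 0], [0.0003, 0, -0.005, 0], [0.0002, 0, -0.0075, 0], [0, 0, -0.01, 0], [-0.0003, 0, -0.0125, 0], [-0.0005, -0.0001, -0.014, 0], [-0.0005, -0.0001, -0.014, 0]],
])

```text
t: 23.78
ee_pos: [649.4, -8.8, 314.2]
orientation: [1.107, 1.272, -1.107]
ft_force: [0.6, -0.1, -0.2]
width: 34.5
```

```bash
python3 -c "
from ov import *
overlay(np.radians([100,171]),'o18')"
```

```text
23.775 [649.41  -8.78 314.15] [ 0.6  -0.1  -0.24]
corner u,v,z rel hinge 45.89 -0.18 -6.84
```

View pics/scene_o18.png

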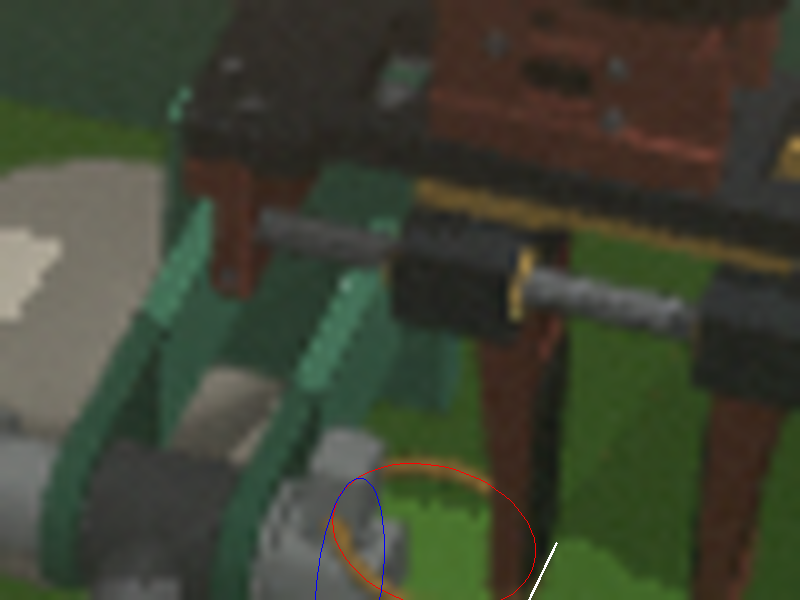

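Call:
apply_moves([
  [[-0.0004, -0.0001, -0.0015, 0], [-0.0008, -0.0001, -0.003, 0], [-0.0011, -0.0001, -0.0045, 0], [-0.0015, -0.0002, -0.006, 0], [-0.002, -0.0003, -0.007, 0], [-0.002, -0.0003, -0.007, 0]],
])

```text
t: 24.62
ee_pos: [647.4, -9.1, 307.2]
orientation: [1.107, 1.272, -1.107]
ft_force: [0.8, 0.2, 0.1]
width: 34.0
```

Run:
```python
from h import *
o=readout.get_obs(); print(o["t"],o["ee_pos"],o["ft_force"])
for n,box in [("scene",(240,130,90,70)),("wrist",(100,150,200,150))]:
    c,K,R,t=cam(n)
    x,y,w,h=box; s=min(800/w,600/h,10)
    save(cv2.resize(c[y:y+h,x:x+w],None,fx=s,fy=s,interpolation=cv2.INTER_CUBIC),f"pics/{n}19c.png")
```

```text
24.625 [647.43083917  -9.06732314 307.24612803] [0.81057519 0.16984994 0.06707251]
```

View pics/scene19c.png

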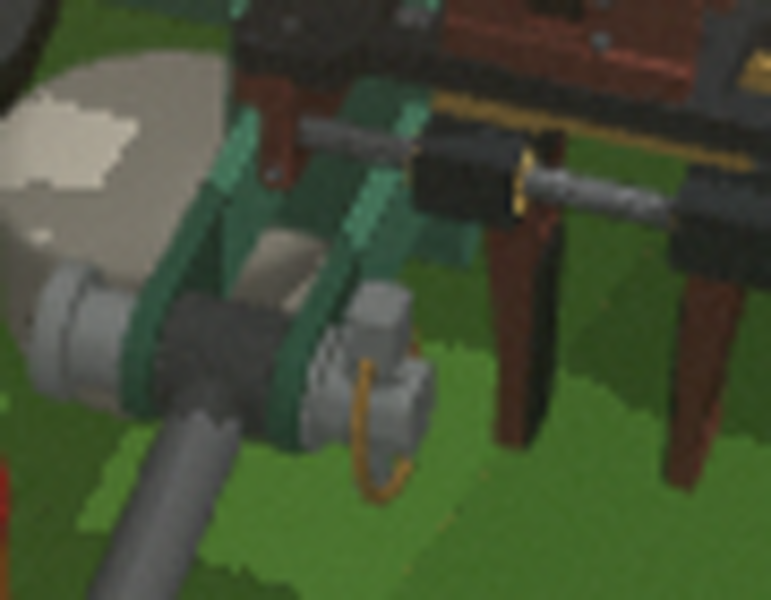

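View pics/wrist19c.png

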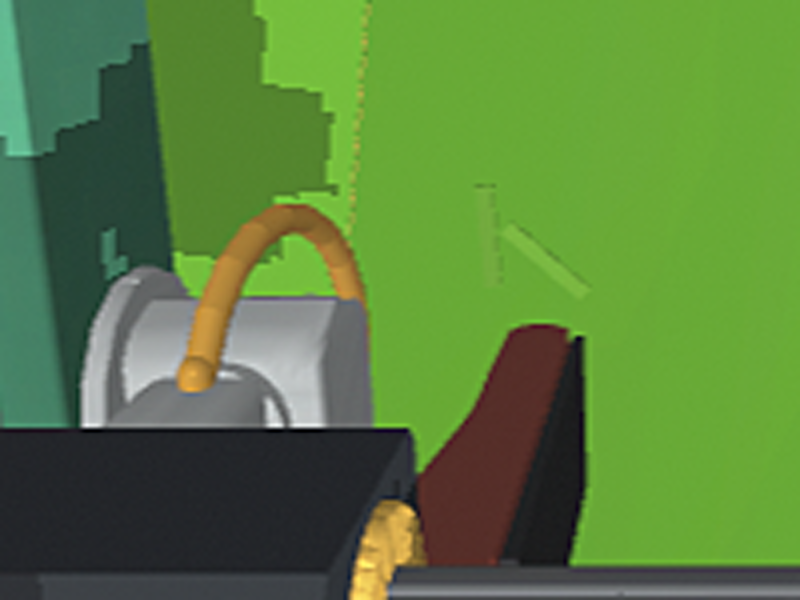

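Call:
apply_moves([
  [[0, 0, 0.01, 0], [0, 0, 0.04, 0], [0.01, 0, 0.09, 0], [0.03, 0, 0.15, 0], [0.03, 0, 0.16, 0], [0.03, 0, 0.16, 0], [0.03, 0, 0.16, 0]],
])

```text
t: 25.6
ee_pos: [676.7, -9.1, 465.4]
orientation: [1.106, 1.274, -1.109]
ft_force: [0.6, -0.0, 1.0]
width: 33.9
```

Run:
```python
from h import *
o=readout.get_obs(); print(o["t"],o["ee_pos"],o["ft_force"])
H=np.array([587.1,-17.25,139.]); u=np.array([.991,.136,0]); v=np.array([-.136,.991,0]); z=np.array([0,0,1.])
for n,box in [("scene",(250,145,60,50)),("wrist",(150,120,160,120))]:
    c,K,R,t=cam(n)
    x,y,w,h=box; s=min(800/w,600/h,10)
    im=cv2.resize(c[y:y+h,x:x+w],None,fx=s,fy=s,interpolation=cv2.INTER_CUBIC); save(im,f"pics/{n}20c.png")
    for th,col in ((2.98,(255,0,0)),(2.75,(0,0,255))):
        rd=np.sin(th)*u+np.cos(th)*z
        P=[H+rd*(22-22*np.cos(q))+v*22*np.sin(q) for q in np.linspace(0,6.28,60)]
        q=((proj(K,R,t,P)-[x,y]+.5)*s).astype(int); cv2.polylines(im,[q.reshape(-1,1,2)],True,col,1)
    P=[H+du*7*u+dv*8*v+z*14 for du,dv in ((1,1),(1,-1),(-1,-1),(-1,1))]
    q=((proj(K,R,t,P)-[x,y]+.5)*s).astype(int); cv2.polylines(im,[q.reshape(-1,1,2)],True,(255,255,0),1)
    save(im,f"pics/{n}20o.png")
    for l in ["linchpin","pin_head","ring_far"]: print(n,l,[(np.round(r["position"],1).tolist(),round(r["conf"],2)) for r in models.place_of(n,l)[:1]])
```

```text
25.6 [676.70299433  -9.06831642 465.37089371] [ 0.63207432 -0.0477656   0.9939575 ]
scene linchpin [([595.4, -17.1, 94.4], 0.63)]
scene pin_head [([588.8, -14.9, 146.9], 0.65)]
scene ring_far [([595.6, -15.5, 94.8], 0.39)]
wrist linchpin [([584.9, -18.6, 129.7], 0.67)]
wrist pin_head [([587.5, -18.7, 139.7], 0.97)]
wrist ring_far [([594.4, -16.0, 94.9], 0.65)]
```

View pics/scene20c.png

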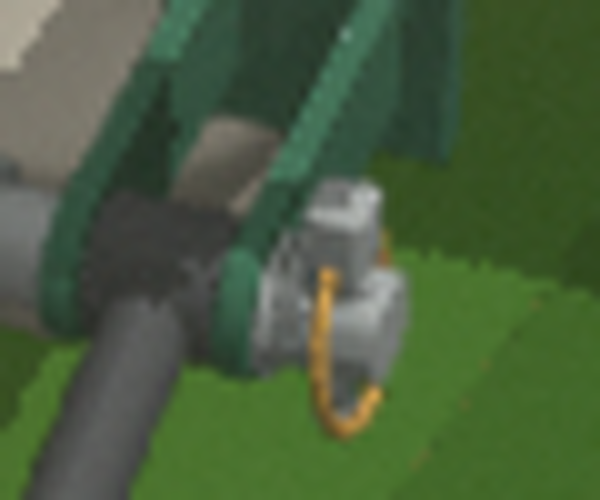

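View pics/scene20o.png

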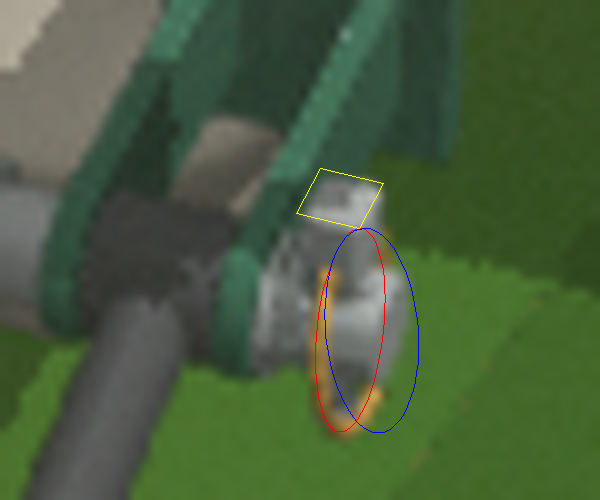

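View pics/wrist20o.png

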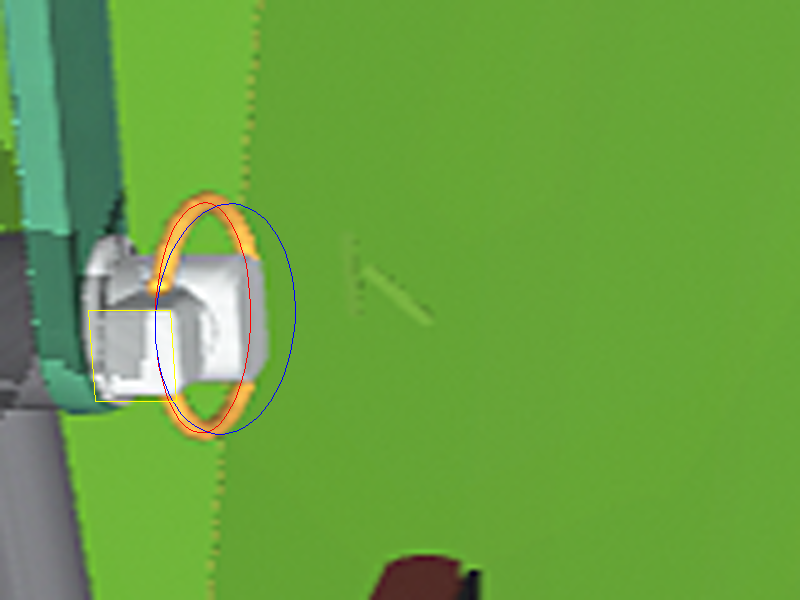

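Call:
apply_moves([
  [[0, 0, 0, 0], [0, 0, 0, 0], [0, 0, 0, 0]],
])

```text
t: 26.38
ee_pos: [677.5, -9.1, 467.4]
orientation: [1.107, 1.271, -1.107]
ft_force: [-0.4, -0.3, -0.2]
width: 34.1
```

Run:
```python
from h import *
o=readout.get_obs(); print(o["t"],o["ee_pos"],o["ft_force"],abs(o["qvel"]).max())
c,K,R,t=cam("scene"); save(c,"pics/scene21.png")
x,y,w,h=150,120,80,60
c,K,R,t=cam("wrist"); x,y,w,h=150,150,60,60; save(cv2.resize(c[y:y+h,x:x+w],None,fx=10,fy=10,interpolation=cv2.INTER_CUBIC),"pics/w21.png")
```

```text
26.375 [677.51237004  -9.0692304  467.4250206 ] [-0.41025015 -0.27777348 -0.20058039] 0.0017352948133576467
```

View pics/w21.png

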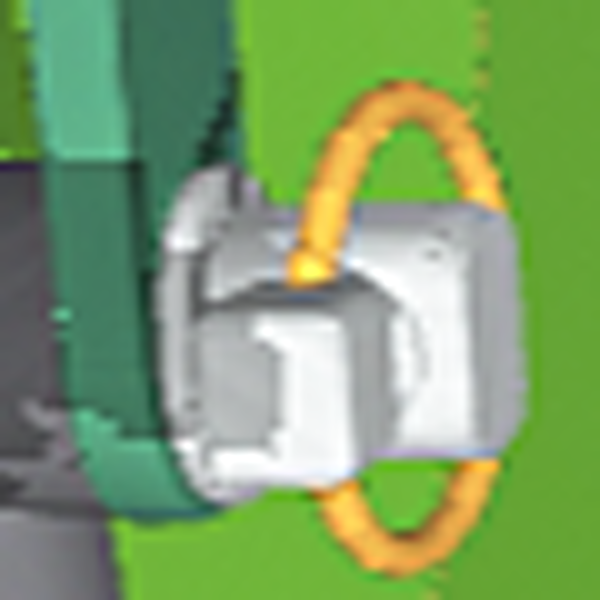

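View pics/scene21.png

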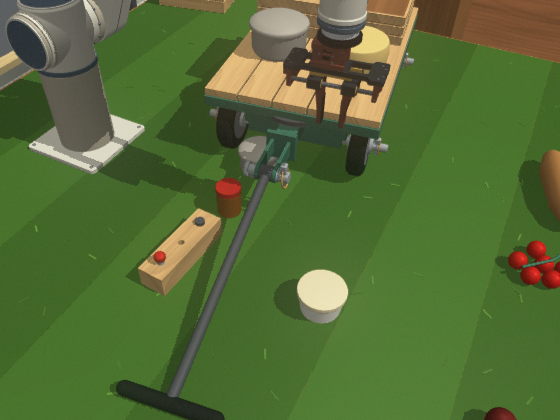

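```bash
python3 -c "
from h import *
print(workorder.close_job())"
```

```text
the job is handed in; nothing more can be done
None
```

The linchpin is in the cross hole with its collar down, its ring is shut over the pivot pin's outer end, and I handed the job in at about 26.5 s. No verdict came back.

**Insertion:** I gripped the head across x near its top and lifted the pin from the block. The cameras put the real hole about 6 mm behind the nominal point. After a 0.9 mm correction from a close look, the pin went in with almost no force. The collar touched down at the expected height with 5.8 N, and I released it there.

**Ring:** I swung it along its arc with one fingertip. At about 50° it began to jam, with roughly 8 N measured at the wrist, so I backed off, lifted the tip above the wire and pushed it down until it snapped shut.

**Last checks:**
- The ring in the pictures matches the outline drawn for 2.98 rad. Its far side measures about z = 95 mm, which is 35 mm below the flat and on the outer side.
- The head is where it was when the collar seated.
- The networks disagreed on the height of the head's middle: 147 mm from the scene camera and 140 mm from the wrist camera, against 143 mm expected. That is within their error, so I relied on the touch-down and the pictures.
- The head looks about 1 mm further towards +x than before the ring swing. This would be a small lean within the hole's slack, well under the limit.
- The gripper was clear and still, with no force on it. In the last scene picture, the spare pins, tub and jar look unmoved. I did not check the clay pot separately at the end; the arm never came near it.

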